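# Put the sanding kit away

### The job

Put the sanding kit away: thread all the abrasive rings onto the storage post in order of size, the largest at the bottom, each pushed down fully home and flat. Carry the tray by its bar and tip its wooden plugs into the red tub, set the empty tray back down level on the bench, and only then put the lid on the tub so that it sits seated and level; rings may be done before, between or after. Every plug must end up in the tub, and leave the orange block, the tin and the tape measure where they are.

Things in the scene. Friction and masses are not known exactly. Their poses are not given: they have to be found in the camera images.
- ring_grey: dark grey abrasive ring, outer diameter 66 mm, bore 24 mm, 10 mm thick, lies flat; origin at its centre (mid-thickness), z along its axis. May be absent.
- ring_green: green abrasive ring, outer diameter 60 mm, bore 24 mm, 10 mm thick, lies flat; origin at its centre (mid-thickness), z along its axis. May be absent.
- ring_blue: blue abrasive ring, outer diameter 54 mm, bore 24 mm, 10 mm thick, lies flat; origin at its centre (mid-thickness), z along its axis. May be absent.
- ring_red: red abrasive ring, outer diameter 48 mm, bore 24 mm, 10 mm thick, lies flat; origin at its centre (mid-thickness), z along its axis. May be absent.
- ring_white: white abrasive ring, outer diameter 42 mm, bore 24 mm, 10 mm thick, lies flat; origin at its centre (mid-thickness), z along its axis. May be absent.
- stand: storage post fixed to the bench: dark wood base disc 80 mm across and 6 mm thick with an upright steel post 18 mm in diameter, straight up to 54 mm above the bench, then a taper to its tip at 62 mm; origin at the bench, on the post's axis, z up
- tub: open round red tub fixed to the bench, 80 mm high, outer diameter 156 mm at the rim (140 mm at the foot), walls 4 mm, inner floor 5 mm up; origin at the bench under its centre
- lid: loose red disc lid 164 mm across, 6 mm thick, with a round grey locating plug under it (128 mm across, 10 mm deep) that drops inside the tub's rim, and a black knob on top (24 mm across, from 16 to 42 mm above the origin); origin at the centre of the plug's underside, z up. It starts lying on the bench, plug down
- tray: loose aluminium tray 130 mm (x) by 96 mm (y), floor 4 mm thick, walls 30 mm high at both sides and at the back (+x), open at the front (-x), with a black carrying bar across its middle along its y axis: 14 mm thick (x), 96 mm long, from 74 to 90 mm above the bench, on an upright at each side; origin at the centre of its underside, z up. Level at the start, with the plugs standing in it
- tray_lip (a point): middle of the tray's open front edge, on its floor: 65 mm to -x of the tray's origin, 4 mm up
- plug0: loose wooden plug, a cylinder 28 mm across and 22 mm high, standing in the tray; origin at the centre of its (first) underside, z along its axis. May be absent.
- plug1: loose wooden plug, a cylinder 28 mm across and 22 mm high, standing in the tray; origin at the centre of its (first) underside, z along its axis. May be absent.
- plug2: loose wooden plug, a cylinder 28 mm across and 22 mm high, standing in the tray; origin at the centre of its (first) underside, z along its axis. May be absent.
- plug3: loose wooden plug, a cylinder 28 mm across and 22 mm high, standing in the tray; origin at the centre of its (first) underside, z along its axis. May be absent.
- plug4: loose wooden plug, a cylinder 28 mm across and 22 mm high, standing in the tray; origin at the centre of its (first) underside, z along its axis. May be absent.
- block: bystander: orange sanding block 60 x 40 x 28 mm among the rings; origin under its centre
- tin: bystander: brass-coloured tin 52 mm across, 45 mm high, among the rings; origin under its centre
- tape: bystander: yellow tape measure about 60 x 35 x 50 mm; origin under its centre
There are look-alikes about, which are no part of the job. Leave any white or yellow look-alike of the lid alone.

How it is judged:
By the outcome, as a careful person would: the job done as asked, in the order asked, and still so for the second after the job is handed in, with the robot touching nothing.
Of ring_grey, ring_green, ring_blue, ring_red, ring_white only 3 to 5 are there at a start; the rules pass over those that are not, and their reading is None.
Of plug0, plug1, plug2, plug3, plug4 only 3 to 5 are there at a start; the rules pass over those that are not, and their reading is None.
At some moment in a run one of ring_grey, ring_green, ring_blue, ring_red, ring_white, lid may be knocked a few centimetres aside while the robot is not near it.
It also fails if it takes over 208 s, if anything falls off the work surface, if the arm or the gripper's body presses on something with over 40 N, if the wrist force passes 120 N, or if a joint passes its speed limit or range.

### The arm

A 6-joint arm with a two-finger parallel gripper is mounted at the origin on the work surface. World frame = base frame: x ahead of the robot, y to its left, z up, the work surface at z = 0. Lengths are in mm, angles in rad, forces in N, time in s.
With the tool pointing down it reaches from about 400 to 925 mm from the base axis. Payload 12.5 kg.
Tool frame: the origin (TCP) lies midway between the tips of the shut fingers; the grasp point (between the pads) lies 19 mm behind it; z points along the fingers, y is the line along which they close (so a half turn about z gives the same grasp; the last joint's range is limited). The gripper opens to 95 mm and grips with 3 to 60 N. Pads are 20 mm wide; open, the fingers measure 119 mm over their backs; the gripper's body (75 mm by 180 mm) begins 59 mm behind the grasp point.
Start: joints at [1.192, 0.491, 1.559, -0, 1.092, -0.106], TCP at [168.375, 601.911, 214.661] pointing down, gripper open.
Joint ranges: [-3.1, 3.1], [-0.84, 2.19], [0.05, 2.79], [-1.13, 4.28], [0.06, 2.93], [-2.69, 2.69]. Speed limits (rad/s): [2.22, 2.22, 2.79, 3.14, 3.14, 3.14].

### API

Orientations are given as [roll, pitch, yaw] about the fixed x, y, z axes, in that order (R = Rz(yaw) Ry(pitch) Rx(roll)).
In Python, from cell import env gives the robot as it stands.
- The arm moves only by the tool carry_out, never from a script. Its argument "series" is a list of rows, each a list of 4 numbers: the shift along the world's x, y, z normalised to -1 to 1, where 1 is 5 cm, then the turn about the world's z normalised to -1 to 1, where 1 is 6 degrees. In form: [[x, y, z, turn], ...]. A call has exactly 5 rows; each row shifts and turns the commanded pose from where the row before left it; what a row does not reach is not made up. A row lasts 1/10 s, in which the tool goes at most 50 mm and 8.59 degrees, less where a joint would pass 70% of its speed; a pose out of reach is approached as far as the arm can. A call with a number of a shift or a turn outside -1 to 1 is refused whole. A call with a gripper value outside its range is refused whole. "fingers" is the closure, from -1 (fully open) to 1 (shut), set as the call begins (left out, the last holds). The fingers move at their own pace and stop on an object; the grip force is fixed at half the most. Time passes only in rows, so rows that do not move let the fingers close, or fill a call up. It gives the time, the measured TCP pose, the force, the opening and the grip force at its end, in the units of the state.
- env.state(): the state, without advancing time (a new reading comes with each control period).
- env.read_camera(name): name is "scene" or "top"; returns the picture (384x512x3 uint8, red, green, blue); there is no depth.
- env.calibration(name): a dict with "K" (3x3 intrinsics, pixels), "pose" (4x4, takes a point from camera to world coordinates). Camera axes: x right, y down, z forward; pixel columns grow to the right and rows downward; lengths in mm; the calibration is good to about 2 mm. A picture is of the moment at which its call begins. calibration takes no time and is no camera call.
- env.job_done(): hands the job in; it is judged then, once.
Trained networks look in the newest picture that a camera, given by its name, has taken for a name from the list of things; names that differ only in an ending like _2 or _b are one class to them, and where a whole thing is asked for, a point or a joint stands for the part that bears it (a point fixed in the world has none). Each returns a list of dicts, best first, with "conf" (0 to 1); they miss things now and then, are a little off and sometimes report something else, mostly with a low value. They report only what shows in the picture. A call takes as long as a camera call. They do not tell look-alikes from the thing itself.
- env.look_for(camera, label): "position" ([row, column] as shares, 0 to 1, of the picture: columns of its width, rows of its height, amid what is visible of it).
The state is a dict: "t": time; "joints": joint angles; "qvel": joint speeds; "tau": joint torques, N m; "eef_pos": TCP position; "tcp_rot": TCP orientation; "ft_force": force on the tool from outside, world axes, zero at the start; "moment": the same for the moment, N m; "opening": opening from 0.0 (shut) to 1.0 (fully open); "grip_force": force on a finger pad.
Only numpy, scipy, OpenCV 4.12 (cv2) and the standard library are available. Lean on these libraries where they do the work, as an engineer would, in place of code of your own. Each camera call takes 0.05 s, during which the arm holds its last target. There are 200 camera calls.

## Working session

There is one attempt and no reset: what is moved stays moved. The work goes in short steps, Python scripts to look and compute and a tool call to move; the robot and the scene stay as the last step left them, time stands still between calls to the robot, and variables do not carry over. Pictures are saved under pics/ and viewed, at most 14 in all, crops included, and the job is handed in when it is done.

Besides the shell and the picture viewer there is one more tool, called after "Call:" in YAML: its name, and indented under it one key for each argument. carry_out: Moves the arm, as the interface text tells. Its arguments: {"type":"object","properties":{"series":{"type":"array","items":{"type":"array","items":{"type":"number","minimum":-1,"maximum":1}}},"fingers":{"type":"number"}},"required":["series"]}

```bash
ls; mkdir -p pics; cat > h.py <<'E'
import numpy as np, cv2
from cell import env
def ray(cam,rc=None,px=None):
    c=env.calibration(cam); K=np.array(c["K"]);T=np.array(c["pose"])
    if px is None: px=(rc[1]*512,rc[0]*384)
    d=T[:3,:3]@np.linalg.solve(K,[px[0],px[1],1.]); return T[:3,3],d
def at(cam,z,rc=None,px=None):
    o,d=ray(cam,rc,px); return (o+d*(z-o[2])/d[2]).round(1)
def proj(cam,p):
    c=env.calibration(cam); K=np.array(c["K"]);T=np.array(c["pose"])
    q=K@(T[:3,:3].T@(np.array(p)-T[:3,3])); return q[:2]/q[2]
def snap(cam): return cv2.cvtColor(np.array(env.read_camera(cam)),cv2.COLOR_RGB2BGR)
E
python3 - <<'E'
from h import *
a=snap("scene");b=snap("top")
cv2.imwrite("pics/s0.png",cv2.resize(a,(768,576)));cv2.imwrite("pics/t0.png",cv2.resize(b,(768,576)))
cv2.imwrite("raw_t0.png",b);cv2.imwrite("raw_s0.png",a)
print(env.state())
for c in("scene","top"):print(c,np.array(env.calibration(c)["pose"]).round(2).tolist(),np.array(env.calibration(c)["K"]).round(1).tolist())
Z=dict(ring_grey=5,ring_green=5,ring_blue=5,ring_red=5,ring_white=5,stand=30,tub=40,lid=20,tray=20,tray_lip=4,plug0=22,block=28,tin=45,tape=50)
for n,z in Z.items():
    print(n,[[ (round(r["conf"],2),(np.array(r["position"])[::-1]*[768,576]).round().tolist(),at(c,z,r["position"])[:2].tolist()) for r in env.look_for(c,n)] for c in("top","scene")])
E
```

```text
pics
{'t': 0.1, 'joints': array([ 1.19237665e+00,  4.91491310e-01,  1.55941062e+00, -2.21315553e-05,
        1.09168012e+00, -1.05584744e-01]), 'qvel': array([-0.00023387, -0.00344466, -0.00214422,  0.00111789, -0.00089765,
       -0.00188926]), 'tau': array([ 2.34455954e-03, -6.13627839e+01, -2.58609098e+01,  6.94364542e-02,
        4.68962279e-02, -6.60315365e-06]), 'eef_pos': array([168.30607384, 601.68241836, 214.1175177 ]), 'tcp_rot': array([-3.14060670e+00, -8.47503765e-05,  2.86876790e+00]), 'ft_force': array([ 1.08617278, -0.32285212, -0.08159073]), 'moment': array([ 0.01070219, -0.00417394,  0.01837215]), 'grip_force': 0.0, 'opening': 1.001588722431589}
scene [[-0.35, 0.7, -0.62, 1348.02], [0.94, 0.28, -0.22, 317.67], [0.02, -0.66, -0.75, 1103.53], [0.0, 0.0, 0.0, 1.0]] [[490.7, 0.0, 255.8], [0.0, 490.7, 187.3], [0.0, 0.0, 1.0]]
top [[0.02, -1.0, 0.08, 373.56], [-1.0, -0.02, -0.02, 33.58], [0.02, -0.08, -1.0, 1497.22], [0.0, 0.0, 0.0, 1.0]] [[419.5, 0.0, 264.0], [0.0, 419.5, 189.1], [0.0, 0.0, 1.0]]
ring_grey [[(0.72, [462.0, 201.0], [689.5, -152.5]), (0.45, [409.0, 273.0], 
[... 1173 characters left out ...]

tray_lip [[(0.98, [286.0, 216.0], [642.7, 268.9]), (0.27, [458.0, 210.0], [668.0, -143.4])], [(0.63, [475.0, 399.0], [643.7, 244.2]), (0.43, [506.0, 387.0], [599.6, 288.7])]]
plug0 [[(0.63, [277.0, 205.0], [666.2, 288.3]), (0.38, [273.0, 231.0], [603.3, 295.9])], [(0.59, [486.0, 382.0], [614.6, 254.1]), (0.56, [506.0, 392.0], [620.5, 291.4])]]
block [[(0.69, [514.0, 304.0], [443.5, -274.1])], [(0.77, [253.0, 241.0], [462.8, -276.5])]]
tin [[(0.65, [463.0, 311.0], [423.3, -152.2]), (0.26, [325.0, 287.0], [472.7, 167.4])], [(0.75, [315.0, 252.0], [460.7, -140.8])]]
tape [[(0.63, [327.0, 289.0], [468.0, 162.9])], [(0.76, [366.0, 389.0], [720.7, 71.2]), (0.53, [254.0, 245.0], [491.3, -258.0])]]
```

View pics/t0.png

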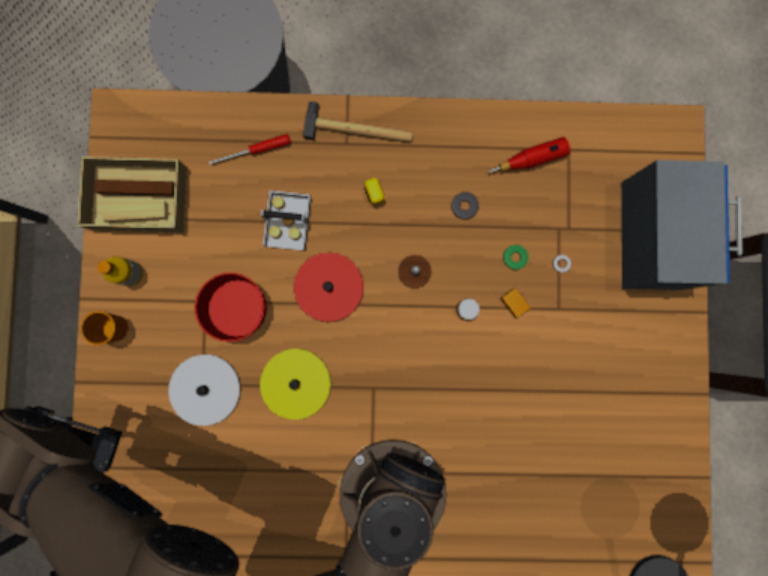

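View pics/s0.png

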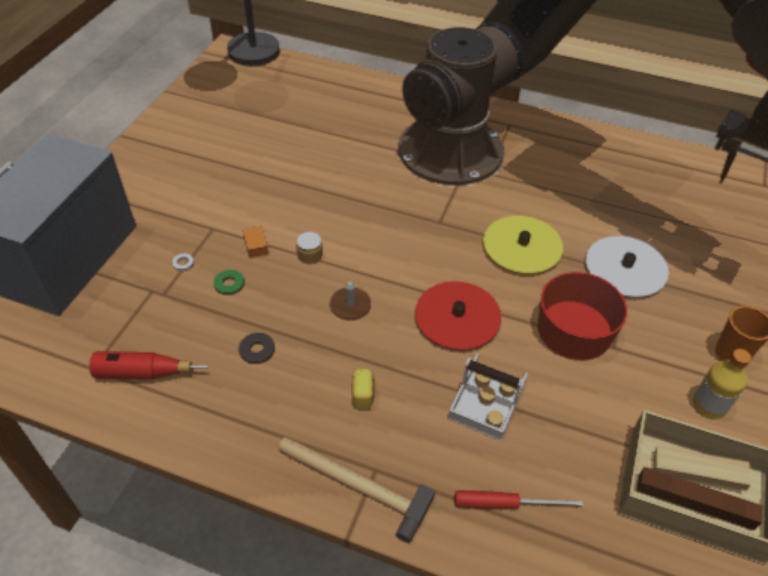

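```bash
cat > seg.py <<'E'
from h import *
def hsv(im): return cv2.cvtColor(im,cv2.COLOR_BGR2HSV)
def cen(cam,im,xy,z,test,r=45,show=True):
    """centroid in world of mask pixels inside r mm of xy at height z"""
    u,v=proj(cam,[xy[0],xy[1],z]); s=6
    R=int(r/2.2)+3; x0,y0=int(u)-R,int(v)-R
    big=cv2.resize(im[max(y0,0):y0+2*R,max(x0,0):x0+2*R],None,fx=s,fy=s,interpolation=cv2.INTER_CUBIC)
    m=test(hsv(big).astype(int)).astype(np.uint8)
    n,l,st,c=cv2.connectedComponentsWithStats(m)
    k=1+np.argmax(st[1:,4]); mm=(l==k).astype(np.uint8)
    cnt=max(cv2.findContours(mm,cv2.RETR_EXTERNAL,cv2.CHAIN_APPROX_NONE)[0],key=len)
    pts=cnt[:,0,:].astype(float); P=np.array([at(cam,z,px=((p[0]+.5)/s-.5+max(x0,0),(p[1]+.5)/s-.5+max(y0,0)))[:2] for p in pts])
    (cx,cy),(a,b),ang=cv2.fitEllipse(P.astype(np.float32))
    return (round(cx,1),round(cy,1),round(a,1),round(b,1),round(ang))
red=lambda h:((h[...,0]<8)|(h[...,0]>172))&(h[...,1]>150)&(h[...,2]>90)
green=lambda h:(abs(h[...,0]-70)<20)&(h[...,1]>110)&(h[...,2]>50)
white=lambda h:(h[...,1]<60)&(h[...,2]>140)
dark=lambda h:(h[...,2]<85)&(h[...,1]<120)
E
python3 - <<'E'
from seg import *
t=cv2.imread("raw_t0.png");s=cv2.imread("raw_s0.png")
for n,xy,z,f,r in[("grey",(686,-157),10,dark,55),("green",(552,-286),10,green,50),("white",(547,-383),10,white,42),("lid",(478,168),16,red,110),("tub",(418,384),80,red,110)]:
    for c,im in(("top",t),("scene",s)):
        try: print(n,c,cen(c,im,xy,z,f,r))
        except Exception as e: print(n,c,e)
a=cv2.resize(t[110:180,160:225],None,fx=6,fy=6,interpolation=cv2.INTER_CUBIC)
b=cv2.resize(s[230:300,290:360],None,fx=6,fy=6,interpolation=cv2.INTER_CUBIC)
a=cv2.resize(a,(390,420));out=np.hstack([a,b])[:, :800];cv2.imwrite("pics/c1.png",out);print(out.shape)
E
```

```text
grey top (679.1, -157.0, 62.6, 64.1, 69)
grey scene (686.4, -157.5, 63.0, 67.3, 123)
green top (557.8, -279.8, 56.3, 56.9, 55)
green scene (562.7, -281.7, 53.0, 55.1, 66)
white top (545.3, -392.0, 39.6, 40.6, 109)
white scene (548.2, -393.9, 41.2, 41.8, 62)
lid top (476.5, 163.5, 162.0, 162.8, 152)
lid scene time passes only in moves, steps and waits
tub top (422.1, 377.7, 154.4, 155.3, 161)
tub scene (427.8, 375.8, 153.4, 155.5, 135)
(420, 800, 3)
```

View pics/c1.png

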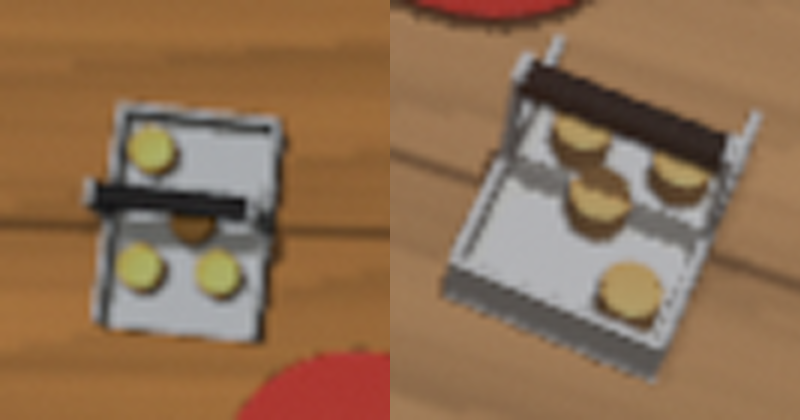

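Call:
carry_out:
  series:
    - [0.515, -0.76, 0, 0.13]
    - [0.515, -0.76, 0, 0.13]
    - [0.515, -0.76, 0, 0.13]
    - [0.515, -0.76, 0, 0.13]
    - [0.515, -0.76, 0, 0.13]
  fingers: -1

```text
t: 2.0
eef_pos: [297.8, 410.4, 214.8]
tcp_rot: [3.141, 0.0, 2.938]
ft_force: [0.4, -0.1, 0.2]
opening: 1.003
grip_force: 0.0
```

Call:
carry_out:
  series:
    - [0.515, -0.76, 0, 0.13]
    - [0.515, -0.76, 0, 0.13]
    - [0.515, -0.76, 0, 0.13]
    - [0.515, -0.76, 0, 0.13]
    - [0.515, -0.76, 0, 0.13]

```text
t: 2.5
eef_pos: [426.7, 220.3, 214.9]
tcp_rot: [3.141, 0.001, 3.006]
ft_force: [0.7, 0.1, 0.4]
opening: 1.002
grip_force: 0.0
```

Call:
carry_out:
  series:
    - [0.515, -0.76, 0, 0.13]
    - [0.515, -0.76, 0, 0.13]
    - [0.515, -0.76, 0, 0.13]
    - [0.515, -0.76, 0, 0.13]
    - [0.515, -0.76, 0, 0.13]

```text
t: 3.0
eef_pos: [555.5, 30.1, 214.8]
tcp_rot: [3.141, 0.0, 3.073]
ft_force: [0.4, 0.2, 1.0]
opening: 1.004
grip_force: 0.0
```

Call:
carry_out:
  series:
    - [0.515, -0.76, 0, 0.13]
    - [0.515, -0.76, 0, 0.13]
    - [0.515, -0.76, 0, 0.13]
    - [0.515, -0.76, 0, 0.13]
    - [0.515, -0.76, 0, 0.13]

```text
t: 3.5
eef_pos: [684.2, -159.8, 214.7]
tcp_rot: [3.141, 0.0, 3.141]
ft_force: [1.0, 0.2, -0.7]
opening: 1.0
grip_force: 0.0
```

Call:
carry_out:
  series:
    - [0, 0, -1, 0]
    - [0, 0, -1, 0]
    - [0, 0, 0, 0]
    - [0, 0, 0, 0]
    - [0, 0, 0, 0]

```text
t: 4.0
eef_pos: [684.6, -158.2, 117.7]
tcp_rot: [-3.14, 0.004, 3.141]
ft_force: [-0.1, -0.1, -0.6]
opening: 0.999
grip_force: 0.0
```

Call:
carry_out:
  series:
    - [0, 0, -0.8, 0]
    - [0, 0, -0.8, 0]
    - [0, 0, -0.4, 0]
    - [0, 0, 0, 0]
    - [0, 0, 0, 0]

```text
t: 4.5
eef_pos: [684.7, -158.3, 17.3]
tcp_rot: [-3.141, 0.003, 3.141]
ft_force: [-0.5, 0.6, 0.6]
opening: 1.001
grip_force: 0.0
```

Call:
carry_out:
  series:
    - [0, 0, -0.12, 0]
    - [0, 0, -0.1, 0]
    - [0, 0, 0, 0]
    - [0, 0, 0, 0]
    - [0, 0, 0, 0]

```text
t: 5.0
eef_pos: [683.5, -158.2, 4.0]
tcp_rot: [-3.142, 0.0, 3.141]
ft_force: [-0.5, -0.6, -0.9]
opening: 1.006
grip_force: 0.0
```

Call:
carry_out:
  series:
    - [0, 0, 0, 0]
    - [0, 0, 0, 0]
    - [0, 0, 0, 0]
    - [0, 0, 0, 0]
    - [0, 0, 0, 0]
  fingers: 1

```text
t: 5.5
eef_pos: [683.4, -158.1, 3.6]
tcp_rot: [3.141, -0.0, 3.141]
ft_force: [0.4, 0.1, 0.7]
opening: 0.673
grip_force: 29.9
```

Call:
carry_out:
  series:
    - [0, 0, 0, 0]
    - [0, 0, 0, 0]
    - [0, 0, 0, 0]
    - [0, 0, 0, 0]
    - [0, 0, 0, 0]
  fingers: -1

```text
t: 6.0
eef_pos: [683.4, -158.1, 3.6]
tcp_rot: [3.142, -0.0, 3.141]
ft_force: [-0.1, -0.9, -0.3]
opening: 0.989
grip_force: 0.0
```

Call:
carry_out:
  series:
    - [0, 0, 0, -1]
    - [0, 0, 0, -1]
    - [0, 0, 0, -1]
    - [0, 0, 0, -1]
    - [0, 0, 0, -1]

```text
t: 6.5
eef_pos: [683.4, -158.1, 3.6]
tcp_rot: [3.142, -0.0, 2.613]
ft_force: [-1.0, -0.4, 0.4]
opening: 1.001
grip_force: 0.0
```

Call:
carry_out:
  series:
    - [0, 0, 0, -1]
    - [0, 0, 0, -1]
    - [0, 0, 0, -1]
    - [0, 0, 0, -1]
    - [0, 0, 0, -1]

```text
t: 7.0
eef_pos: [683.4, -158.1, 3.7]
tcp_rot: [3.142, 0.0, 2.09]
ft_force: [-0.1, -0.0, -0.0]
opening: 1.001
grip_force: 0.0
```

Call:
carry_out:
  series:
    - [0, 0, 0, -1]
    - [0, 0, 0, -1]
    - [0, 0, 0, -1]
    - [0, 0, 0, -1]
    - [0, 0, 0, -1]

```text
t: 7.5
eef_pos: [683.3, -158.1, 3.6]
tcp_rot: [3.142, -0.0, 1.566]
ft_force: [0.3, 0.3, -0.1]
opening: 1.002
grip_force: 0.0
```

Call:
carry_out:
  series:
    - [0, 0, 0, 0]
    - [0, 0, 0, 0]
    - [0, 0, 0, 0]
    - [0, 0, 0, 0]
    - [0, 0, 0, 0]
  fingers: 1

```text
t: 8.0
eef_pos: [683.3, -158.1, 3.6]
tcp_rot: [-3.142, -0.0, 1.571]
ft_force: [0.4, 0.1, 0.0]
opening: 0.689
grip_force: 30.0
```

Call:
carry_out:
  series:
    - [0, 0, 0, 0]
    - [0, 0, 0, 0]
    - [0, 0, 0, 0]
    - [0, 0, 0, 0]
    - [0, 0, 0, 0]

```text
t: 8.5
eef_pos: [683.3, -158.0, 3.6]
tcp_rot: [3.142, -0.0, 1.57]
ft_force: [0.1, 0.3, -0.0]
opening: 0.69
grip_force: 30.0
```

Call:
carry_out:
  series:
    - [0, 0, 0, 0]
    - [0, 0, 0, 0]
    - [0, 0, 0, 0]
    - [0, 0, 0, 0]
    - [0, 0, 0.8, 0]
  fingers: -1

```text
t: 9.0
eef_pos: [680.9, -157.4, 39.3]
tcp_rot: [-3.134, -0.003, 1.57]
ft_force: [0.6, 0.0, 0.7]
opening: 0.992
grip_force: 0.0
```

Call:
carry_out:
  series:
    - [-0.6, -0.6, 0.5, 0]
    - [-0.6, -0.6, 0.5, 0]
    - [-0.6, -0.6, 0.5, 0]
    - [-0.6, -0.6, 0.5, 0]
    - [-0.6, -0.6, 0.5, 0]

```text
t: 9.5
eef_pos: [532.0, -309.0, 169.8]
tcp_rot: [3.141, 0.0, 1.57]
ft_force: [1.5, -1.4, 0.2]
opening: 1.002
grip_force: 0.0
```

Call:
carry_out:
  series:
    - [-0.6, -0.6, 0, 0]
    - [-0.6, -0.6, 0, 0]
    - [-0.6, -0.6, 0, 0]
    - [0, 0, 0, 0]
    - [0, 0, 0, 0]

```text
t: 10.0
eef_pos: [442.8, -398.7, 168.8]
tcp_rot: [3.141, 0.0, 1.568]
ft_force: [0.2, 0.6, 0.9]
opening: 1.001
grip_force: 0.0
```

```bash
python3 - <<'E'
from seg import *
t=snap("top");s=snap("scene");cv2.imwrite("raw_t1.png",t);cv2.imwrite("raw_s1.png",s)
print(env.state()["eef_pos"])
for c,im in(("top",t),("scene",s)):
  for n,xy,z,f,r in[("grey",(683,-158),10,dark,55),("green",(560,-281),10,green,50),("white",(547,-393),10,white,42),("lid",(480,163),16,red,110),("tub",(425,377),80,red,100)]:
    try: print(c,n,cen(c,im,xy,z,f,r))
    except Exception as e: print(n,c,e)
a=cv2.resize(t[150:215,245:310],(390,390),interpolation=cv2.INTER_CUBIC)
b=cv2.resize(s[170:235,205:270],(390,390),interpolation=cv2.INTER_CUBIC)
cv2.imwrite("pics/st.png",np.hstack([a,b]))
E
```

```text
[ 443.87438276 -397.56884832  168.69216062]
top grey (678.3, -155.7, 52.1, 57.9, 75)
top green (557.8, -279.8, 56.3, 56.9, 55)
top white (545.3, -391.0, 41.1, 42.0, 140)
top lid (476.5, 163.5, 162.0, 162.8, 150)
top tub (422.0, 377.5, 154.2, 156.0, 165)
grey scene time passes only in moves, steps and waits
scene green (562.6, -281.6, 53.6, 54.8, 42)
scene white (548.4, -393.8, 41.7, 42.5, 71)
scene lid (481.9, 161.9, 162.6, 164.6, 101)
scene tub (428.1, 375.8, 153.5, 155.5, 131)
```

View pics/st.png

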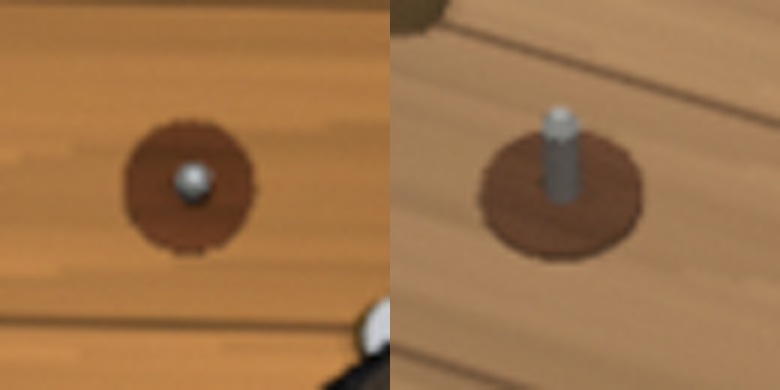

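```bash
python3 - <<'E'
from seg import *
t=cv2.imread("raw_t1.png");s=cv2.imread("raw_s1.png")
a=cv2.resize(t[100:200,270:370],(390,390),interpolation=cv2.INTER_CUBIC)
b=cv2.resize(s[180:280,120:220],(390,390),interpolation=cv2.INTER_CUBIC)
cv2.imwrite("pics/g1.png",np.hstack([a,b]))
for p,c in(((276.7-.5,181.2-.5),"top"),((233.5-.5,202.5-.5),"scene")): print(c,at(c,6,px=p))
br=lambda h:(h[...,2]<110)&(h[...,1]>90)&((h[...,0]<14)|(h[...,0]>170))
for c,im in(("top",t),("scene",s)): print(c,cen(c,im,(515,-32),6,br,50), proj(c,[683,-158,10]))
E
```

```text
top [518.2 -39.7   6. ]
scene [525.  -40.8   6. ]
top (519.2, -39.0, 72.2, 76.2, 6) [309.9045287  135.74577338]Traceback (most recent call last):
  File "<stdin>", line 8, in <module>
  File "seg.py", line 12, in cen
    pts=cnt[:,0,:].astype(float); P=np.array([at(cam,z,px=((p[0]+.5)/s-.5+max(x0,0),(p[1]+.5)/s-.5+max(y0,0)))[:2] for p in pts])
                                              ~~^^^^^^^^^^^^^^^^^^^^^^^^^^^^^^^^^^^^^^^^^^^^^^^^^^^^^^^^^^^^^^
  File "h.py", line 8, in at
    o,d=ray(cam,rc,px); return (o+d*(z-o[2])/d[2]).round(1)
        ~~~^^^^^^^^^^^
  File "h.py", line 4, in ray
    c=env.calibration(cam); K=np.array(c["K"]);T=np.array(c["pose"])
ValueError: time passes only in moves, steps and waits
```

View pics/g1.png

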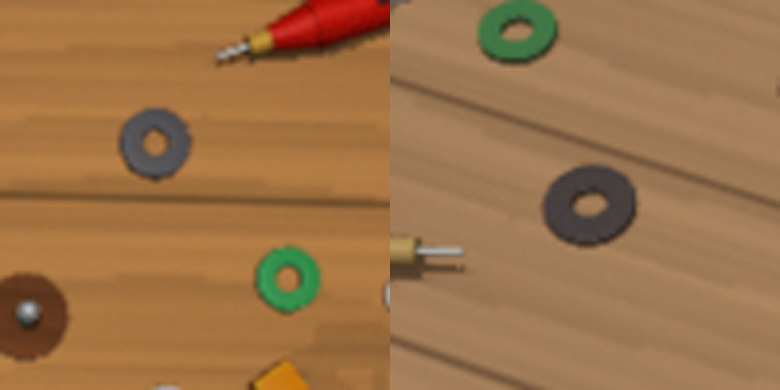

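```bash
python3 - <<'E'
s=open("h.py").read()
s=s.replace("def ray","_C={}\ndef cal(n):\n    if n not in _C: _C[n]=env.calibration(n)\n    return _C[n]\ndef ray",1).replace("c=env.calibration(cam)","c=cal(cam)").replace("c=env.calibration(cam);","c=cal(cam);")
open("h.py","w").write(s)
E
cat >> seg.py <<'E'
grey=lambda h:(h[...,2]<125)&(h[...,1]<90)
base=lambda h:(h[...,2]<125)&(h[...,1]>90)&((h[...,0]<13)|(h[...,0]>170))
E
python3 - <<'E'
from seg import *
for c,f in(("top","raw_t1.png"),("scene","raw_s1.png")):
    im=cv2.imread(f)
    print(c,cen(c,im,(683,-158),10,grey,50),cen(c,im,(520,-40),6,base,50),cen(c,im,(560,-281),10,green,40))
E
```

```text
top (681.3, -155.9, 62.9, 64.1, 66) (518.5, -39.1, 74.0, 75.5, 80) (557.8, -279.8, 56.3, 56.9, 55)
scene (686.7, -157.5, 63.5, 66.3, 125) (525.0, -39.8, 73.9, 76.1, 35) (562.6, -281.6, 53.6, 54.8, 42)
```

Call:
carry_out:
  series:
    - [0.6, 0.6, 0, 0]
    - [0.6, 0.6, 0, 0]
    - [0.6, 0.6, 0, 0]
    - [0.6, 0.6, 0, 0]
    - [0.6, 0.6, 0, 0]

```text
t: 10.6
eef_pos: [595.1, -245.2, 168.7]
tcp_rot: [3.141, -0.0, 1.572]
ft_force: [1.6, -1.2, 0.1]
opening: 1.001
grip_force: 0.0
```

Call:
carry_out:
  series:
    - [0.6, 0.6, 0, 0]
    - [0.6, 0.6, 0, 0]
    - [0.6, 0.6, 0, 0]
    - [0, 0, 0, 0]
    - [0, 0, -0.6, 0]

```text
t: 11.1
eef_pos: [686.0, -155.9, 141.5]
tcp_rot: [3.136, 0.002, 1.574]
ft_force: [0.0, -0.1, -1.4]
opening: 1.001
grip_force: 0.0
```

Call:
carry_out:
  series:
    - [0, 0, -0.8, 0]
    - [0, 0, -0.8, 0]
    - [0, 0, -0.6, 0]
    - [0, 0, -0.5, 0]
    - [0, 0, 0, 0]

```text
t: 11.6
eef_pos: [683.3, -157.1, 2.0]
tcp_rot: [-3.141, -0.0, 1.572]
ft_force: [0.0, 0.7, 1.4]
opening: 1.0
grip_force: 0.0
```

Call:
carry_out:
  series:
    - [0, 0, 0, 0]
    - [0, 0, 0, 0]
    - [0, 0, 0, 0]
    - [0, 0, 0, 0]
    - [0, 0, 0, 0]

```text
t: 12.1
eef_pos: [683.4, -158.1, 3.8]
tcp_rot: [3.141, 0.0, 1.57]
ft_force: [-0.4, -0.9, 0.3]
opening: 1.001
grip_force: 0.0
```

Call:
carry_out:
  series:
    - [0, 0, 0, 0]
    - [0, 0, 0, 0]
    - [0, 0, 0, 0]
    - [0, 0, 0, 0]
    - [0, 0, 0, 0]
  fingers: 1

```text
t: 12.6
eef_pos: [683.4, -158.1, 3.6]
tcp_rot: [3.142, -0.0, 1.57]
ft_force: [-0.6, 0.0, 0.1]
opening: 0.69
grip_force: 30.0
```

Call:
carry_out:
  series:
    - [0, 0, 0, 0]
    - [0, 0, 0, 0]
    - [0, 0, 0.4, 0]
    - [0, 0, 0.8, 0]
    - [0, 0, 0.8, 0]

```text
t: 13.1
eef_pos: [682.9, -157.9, 104.1]
tcp_rot: [-3.14, -0.001, 1.57]
ft_force: [0.3, -0.4, -0.0]
opening: 0.692
grip_force: 30.0
```

Call:
carry_out:
  series:
    - [-0.65, 0.47, 0, 0]
    - [-0.65, 0.47, 0, 0]
    - [-0.65, 0.47, 0, 0]
    - [-0.65, 0.47, 0, 0]
    - [-0.646, 0.466, 0, 0]

```text
t: 13.6
eef_pos: [519.6, -40.0, 103.8]
tcp_rot: [3.141, 0.0, 1.57]
ft_force: [-0.3, 1.1, -0.1]
opening: 0.689
grip_force: 30.0
```

Call:
carry_out:
  series:
    - [0, 0, 0, 0]
    - [0, 0, 0, 0]
    - [0, 0, -0.5, 0]
    - [0, 0, -0.3, 0]
    - [0, 0, -0.2, 0]

```text
t: 14.1
eef_pos: [521.8, -41.4, 52.6]
tcp_rot: [-3.141, 0.0, 1.57]
ft_force: [0.4, -0.7, -0.9]
opening: 0.688
grip_force: 30.0
```

Call:
carry_out:
  series:
    - [0, 0, 0, 0]
    - [0, 0, 0, 0]
    - [0, 0, -0.1, 0]
    - [0, 0, 0, 0]
    - [0, 0, 0, 0]

```text
t: 14.6
eef_pos: [521.2, -40.8, 48.9]
tcp_rot: [3.141, 0.0, 1.57]
ft_force: [-0.6, -0.2, -1.0]
opening: 0.694
grip_force: 30.0
```

Call:
carry_out:
  series:
    - [0, 0, -0.2, 0]
    - [0, 0, -0.2, 0]
    - [0, 0, -0.2, 0]
    - [0, 0, -0.1, 0]
    - [0, 0, 0, 0]

```text
t: 15.1
eef_pos: [520.6, -40.7, 12.6]
tcp_rot: [-3.14, -0.0, 1.57]
ft_force: [0.7, 0.9, -0.4]
opening: 0.686
grip_force: 30.0
```

Call:
carry_out:
  series:
    - [0, 0, 0, 0]
    - [0, 0, -0.08, 0]
    - [0, 0, 0, 0]
    - [0, 0, 0, 0]
    - [0, 0, 0, 0]

```text
t: 15.6
eef_pos: [521.0, -40.8, 9.7]
tcp_rot: [3.141, 0.0, 1.57]
ft_force: [-0.3, -0.3, 0.3]
opening: 0.691
grip_force: 30.0
```

Call:
carry_out:
  series:
    - [0, 0, 0, 0]
    - [0, 0, 0, 0]
    - [0, 0, 0, 0]
    - [0, 0, 0, 0]
    - [0, 0, 0, 0]
  fingers: -1

```text
t: 16.1
eef_pos: [521.1, -40.8, 9.7]
tcp_rot: [3.141, 0.0, 1.57]
ft_force: [0.2, -0.6, -0.2]
opening: 0.991
grip_force: 0.0
```

Call:
carry_out:
  series:
    - [0, 0, 0.6, 0]
    - [0, 0, 0.8, 0]
    - [0, 0, 0.6, 0]
    - [0.128, -0.804, 0, 0]
    - [0.128, -0.804, 0, 0]

```text
t: 16.6
eef_pos: [534.4, -121.6, 111.0]
tcp_rot: [3.139, 0.001, 1.573]
ft_force: [0.8, 0.1, -0.2]
opening: 0.999
grip_force: 0.0
```

Call:
carry_out:
  series:
    - [0.128, -0.804, 0, 0]
    - [0.128, -0.804, 0, 0]
    - [0.128, -0.804, 0, 0]
    - [0.128, -0.804, 0, 0]
    - [0, 0, 0, 0]

```text
t: 17.1
eef_pos: [559.7, -286.4, 109.4]
tcp_rot: [3.14, 0.001, 1.567]
ft_force: [0.2, -0.2, 0.5]
opening: 0.999
grip_force: 0.0
```

Call:
carry_out:
  series:
    - [0, 0, 0, 0]
    - [0, 0, -0.8, 0]
    - [0, 0, -0.8, 0]
    - [0, 0, -0.4, 0]
    - [0, 0, -0.12, 0]

```text
t: 17.6
eef_pos: [558.5, -280.0, 1.5]
tcp_rot: [-3.138, -0.002, 1.572]
ft_force: [-1.2, 0.7, -1.2]
opening: 0.998
grip_force: 0.0
```

Call:
carry_out:
  series:
    - [0, 0, 0, 0]
    - [0, 0, 0, 0]
    - [0, 0, 0, 0]
    - [0, 0, 0, 0]
    - [0, 0, 0, 0]

```text
t: 18.1
eef_pos: [559.7, -282.1, 4.4]
tcp_rot: [3.141, 0.001, 1.57]
ft_force: [-0.1, 0.6, 0.6]
opening: 1.001
grip_force: 0.0
```

Call:
carry_out:
  series:
    - [0, 0, 0, 0]
    - [0, 0, 0, 0]
    - [0, 0, 0, 0]
    - [0, 0, 0, 0]
    - [0, 0, 0, 0]
  fingers: 1

```text
t: 18.6
eef_pos: [559.5, -282.0, 3.6]
tcp_rot: [3.142, -0.0, 1.57]
ft_force: [0.5, 0.6, -0.6]
opening: 0.634
grip_force: 10.0
```

Call:
carry_out:
  series:
    - [0, 0, 0, 0]
    - [0, 0, 0, 0]
    - [0, 0, 0, 0]
    - [0, 0, 0, 0]
    - [0, 0, 0, 0]

```text
t: 19.1
eef_pos: [559.5, -282.0, 3.6]
tcp_rot: [3.142, -0.0, 1.57]
ft_force: [-0.0, -0.2, -0.2]
opening: 0.624
grip_force: 30.0
```

Call:
carry_out:
  series:
    - [0, 0, 0.4, 0]
    - [0, 0, 0.8, 0]
    - [0, 0, 0.8, 0]
    - [-0.128, 0.804, 0, 0]
    - [-0.128, 0.804, 0, 0]

```text
t: 19.6
eef_pos: [546.7, -201.5, 104.8]
tcp_rot: [3.139, 0.001, 1.568]
ft_force: [-0.4, 0.3, -1.5]
opening: 0.622
grip_force: 30.0
```

Call:
carry_out:
  series:
    - [-0.128, 0.804, 0, 0]
    - [-0.128, 0.804, 0, 0]
    - [-0.128, 0.804, 0, 0]
    - [-0.128, 0.804, 0, 0]
    - [0, 0, 0, 0]

```text
t: 20.1
eef_pos: [519.9, -37.1, 103.8]
tcp_rot: [-3.141, -0.001, 1.574]
ft_force: [-0.3, -0.8, -0.8]
opening: 0.622
grip_force: 30.0
```

Call:
carry_out:
  series:
    - [0, 0, 0, 0]
    - [0, 0, 0, 0]
    - [0, 0, -0.4, 0]
    - [0, 0, -0.3, 0]
    - [0, 0, -0.2, 0]

```text
t: 20.6
eef_pos: [521.0, -42.0, 57.7]
tcp_rot: [-3.141, -0.0, 1.569]
ft_force: [-0.3, -0.3, -1.1]
opening: 0.624
grip_force: 30.0
```

Call:
carry_out:
  series:
    - [0, 0, -0.2, 0]
    - [0, 0, -0.2, 0]
    - [0, 0, -0.2, 0]
    - [0, 0, -0.1, 0]
    - [0, 0, 0, 0]

```text
t: 21.1
eef_pos: [520.8, -40.7, 23.0]
tcp_rot: [-3.141, -0.0, 1.57]
ft_force: [0.7, 0.4, -0.9]
opening: 0.625
grip_force: 30.0
```

Call:
carry_out:
  series:
    - [0, 0, -0.08, 0]
    - [0, 0, 0, 0]
    - [0, 0, 0, 0]
    - [0, 0, 0, 0]
    - [0, 0, 0, 0]

```text
t: 21.6
eef_pos: [521.1, -40.8, 19.8]
tcp_rot: [3.141, 0.0, 1.57]
ft_force: [-0.0, -0.6, -0.7]
opening: 0.624
grip_force: 30.0
```

Call:
carry_out:
  series:
    - [0, 0, 0, 0]
    - [0, 0, 0, 0]
    - [0, 0, 0, 0]
    - [0, 0, 0, 0]
    - [0, 0, 0, 0]
  fingers: -1

```text
t: 22.1
eef_pos: [521.1, -40.8, 19.7]
tcp_rot: [3.141, 0.0, 1.57]
ft_force: [-1.0, -0.4, -0.0]
opening: 0.971
grip_force: 0.0
```

Call:
carry_out:
  series:
    - [0, 0, 0.6, 0]
    - [0, 0, 0.8, 0]
    - [0, 0, 0.4, 0]
    - [0, 0, 0, 0]
    - [0, 0, 0, 0]

```text
t: 22.6
eef_pos: [520.9, -40.8, 109.6]
tcp_rot: [3.141, 0.0, 1.57]
ft_force: [0.2, -0.1, -0.6]
opening: 0.999
grip_force: 0.0
```

```bash
python3 - <<'E'
from seg import *
B=dict(top=np.array([2,-2.1]),scene=np.array([-3.4,-.5]))
for c in("top","scene"):
  im=snap(c); cv2.imwrite(f"raw_{c}2.png",im)
  for n,xy,z,f,r in[("white",(547,-393),10,white,42),("lid",(480,163),16,red,110)]:
    try: e=cen(c,im,xy,z,f,r); print(c,n,np.array(e[:2])+B[c],e[2:])
    except Exception as e: print(n,c,e)
E
```

```text
top white [ 547.3 -393.3] (40.6, 41.8, 130)
top lid [478.5 161.3] (162.1, 163.1, 151)
scene white [ 545.1 -394.2] (41.9, 42.6, 77)
scene lid [478.5 161.3] (162.7, 164.7, 102)
```

Call:
carry_out:
  series:
    - [0.056, -0.785, 0, 0]
    - [0.056, -0.785, 0, 0]
    - [0.056, -0.785, 0, 0]
    - [0.056, -0.785, 0, 0]
    - [0.056, -0.785, 0, 0]

```text
t: 23.2
eef_pos: [534.5, -238.5, 108.2]
tcp_rot: [-3.14, -0.001, 1.57]
ft_force: [0.5, 0.4, 0.2]
opening: 1.001
grip_force: 0.0
```

Call:
carry_out:
  series:
    - [0.056, -0.785, 0, 0]
    - [0.056, -0.785, 0, 0]
    - [0.056, -0.785, 0, 0]
    - [0.056, -0.785, 0, 0]
    - [0, 0, 0, 0]

```text
t: 23.7
eef_pos: [545.6, -398.2, 107.5]
tcp_rot: [-3.141, -0.0, 1.567]
ft_force: [-0.7, 1.2, -0.5]
opening: 1.003
grip_force: 0.0
```

Call:
carry_out:
  series:
    - [0, 0, 0, 0]
    - [0, 0, -0.8, 0]
    - [0, 0, -0.8, 0]
    - [0, 0, -0.4, 0]
    - [0, 0, -0.12, 0]

```text
t: 24.2
eef_pos: [545.3, -391.7, 0.6]
tcp_rot: [-3.138, -0.004, 1.571]
ft_force: [-0.6, 0.2, 1.1]
opening: 1.002
grip_force: 0.0
```

Call:
carry_out:
  series:
    - [0, 0, 0, 0]
    - [0, 0, 0, 0]
    - [0, 0, 0, 0]
    - [0, 0, 0, 0]
    - [0, 0, 0, 0]

```text
t: 24.7
eef_pos: [546.5, -394.2, 4.4]
tcp_rot: [3.141, 0.001, 1.57]
ft_force: [-0.3, 0.3, -0.4]
opening: 0.999
grip_force: 0.0
```

Call:
carry_out:
  series:
    - [0, 0, 0, 0]
    - [0, 0, 0, 0]
    - [0, 0, 0, 0]
    - [0, 0, 0, 0]
    - [0, 0, 0, 0]
  fingers: 1

```text
t: 25.2
eef_pos: [546.3, -394.0, 3.6]
tcp_rot: [-3.142, -0.0, 1.57]
ft_force: [0.2, 0.3, -0.8]
opening: 0.636
grip_force: 0.0
```

Call:
carry_out:
  series:
    - [0, 0, 0, 0]
    - [0, 0, 0, 0]
    - [0, 0, 0, 0]
    - [0, 0, 0, 0]
    - [0, 0, 0, 0]

```text
t: 25.7
eef_pos: [546.3, -394.0, 3.6]
tcp_rot: [3.142, 0.0, 1.57]
ft_force: [0.6, 0.2, -0.1]
opening: 0.433
grip_force: 30.0
```

Call:
carry_out:
  series:
    - [0, 0, 0.4, 0]
    - [0, 0, 0.8, 0]
    - [0, 0, 0.8, 0]
    - [-0.056, 0.785, 0, 0]
    - [-0.056, 0.785, 0, 0]

```text
t: 26.2
eef_pos: [540.6, -315.4, 104.9]
tcp_rot: [3.139, 0.001, 1.569]
ft_force: [-0.4, 0.7, -0.5]
opening: 0.431
grip_force: 30.0
```

Call:
carry_out:
  series:
    - [-0.056, 0.785, 0, 0]
    - [-0.056, 0.785, 0, 0]
    - [-0.056, 0.785, 0, 0]
    - [-0.056, 0.785, 0, 0]
    - [-0.056, 0.785, 0, 0]

```text
t: 26.7
eef_pos: [526.4, -117.8, 103.8]
tcp_rot: [3.141, 0.0, 1.57]
ft_force: [0.2, -0.6, -0.6]
opening: 0.429
grip_force: 30.0
```

Call:
carry_out:
  series:
    - [-0.056, 0.785, 0, 0]
    - [-0.056, 0.785, 0, 0]
    - [0, 0, 0, 0]
    - [0, 0, 0, 0]
    - [0, 0, 0, 0]

```text
t: 27.2
eef_pos: [521.4, -41.5, 103.7]
tcp_rot: [3.141, 0.0, 1.57]
ft_force: [0.1, 0.0, 0.2]
opening: 0.431
grip_force: 30.0
```

Call:
carry_out:
  series:
    - [0, 0, -0.3, 0]
    - [0, 0, -0.3, 0]
    - [0, 0, -0.2, 0]
    - [0, 0, -0.2, 0]
    - [0, 0, -0.2, 0]

```text
t: 27.7
eef_pos: [521.2, -41.3, 43.1]
tcp_rot: [3.141, 0.0, 1.57]
ft_force: [-0.4, -0.7, -0.5]
opening: 0.43
grip_force: 30.0
```

Call:
carry_out:
  series:
    - [0, 0, -0.2, 0]
    - [0, 0, 0, 0]
    - [0, 0, -0.074, 0]
    - [0, 0, 0, 0]
    - [0, 0, 0, 0]

```text
t: 28.2
eef_pos: [521.2, -40.8, 30.2]
tcp_rot: [3.141, 0.0, 1.57]
ft_force: [0.1, -0.3, -0.4]
opening: 0.431
grip_force: 30.0
```

Call:
carry_out:
  series:
    - [0, 0, 0, 0]
    - [0, 0, 0, 0]
    - [0, 0, 0, 0]
    - [0, 0, 0, 0]
    - [0, 0, 0, 0]
  fingers: -1

```text
t: 28.7
eef_pos: [521.1, -40.8, 30.0]
tcp_rot: [3.141, 0.0, 1.57]
ft_force: [0.3, -0.8, -0.2]
opening: 0.797
grip_force: 0.0
```

Call:
carry_out:
  series:
    - [0, 0, 0.5, 0]
    - [0, 0, 0.8, 0]
    - [0, 0, 0.8, 0]
    - [0, 0, 0.8, 0]
    - [0, 0, 0.5, 0]

```text
t: 29.2
eef_pos: [521.5, -40.8, 202.9]
tcp_rot: [3.139, 0.001, 1.57]
ft_force: [-0.2, 0.1, 0.5]
opening: 0.999
grip_force: 0.0
```

```bash
cat > bar.py <<'E'
from seg import *
B=dict(top=np.array([2,-2.1]),scene=np.array([-3.4,-.5]))
def bar(c,im,xy=(640,268),z=84,thr=75):
    u,v=proj(c,[xy[0],xy[1],z]);s=6;R=30;x0,y0=int(u)-R,int(v)-R
    big=cv2.resize(im[y0:y0+2*R,x0:x0+2*R],None,fx=s,fy=s,interpolation=cv2.INTER_CUBIC)
    h=hsv(big); m=(h[...,2]<thr).astype(np.uint8)
    n,l,st,ce=cv2.connectedComponentsWithStats(m); k=1+np.argmax(st[1:,4])
    cnt=max(cv2.findContours((l==k).astype(np.uint8),cv2.RETR_EXTERNAL,cv2.CHAIN_APPROX_NONE)[0],key=len)
    P=np.array([at(c,z,px=((p[0]+.5)/s-.5+x0,(p[1]+.5)/s-.5+y0))[:2]+B[c] for p in cnt[:,0]],np.float32)
    r=cv2.minAreaRect(P); bx=cv2.boxPoints(r); e=[bx[1]-bx[0],bx[2]-bx[1]]; d=max(e,key=np.linalg.norm)
    a=np.degrees(np.arctan2(d[1],d[0]))%180
    return np.round(r[0],1),np.round(r[1],1),round(a-90,1)
E
python3 - <<'E'
from bar import *
for c in("top","scene"):
    im=cv2.imread(f"raw_{c}2.png")
    for t in(60,75,90):print(c,t,bar(c,im,thr=t))
E
```

```text
top 60 (array([633.9, 264.9]), array([85. , 18.5]), np.float32(-0.3))
top 75 (array([633.9, 265.1]), array([86.6, 21.4]), np.float32(-0.9))
top 90 (array([627.1, 265.6]), array([87.2, 32.6]), np.float32(-9.1))
scene 60 (array([632.3, 262.5]), array([87.2, 17.8]), np.float32(-4.4))
scene 75 (array([632.5, 262.7]), array([89.1, 19.8]), np.float32(-4.1))
scene 90 (array([632.9, 262.4]), array([90.7, 27.3]), np.float32(-0.1))
```

Call:
carry_out:
  series:
    - [0.28, 0.76, 0, -0.2]
    - [0.28, 0.76, 0, -0.2]
    - [0.28, 0.76, 0, -0.2]
    - [0.28, 0.76, 0, -0.2]
    - [0.28, 0.76, 0, 0]

```text
t: 29.7
eef_pos: [591.3, 150.8, 200.0]
tcp_rot: [3.142, 0.0, 1.486]
ft_force: [0.3, -0.3, -1.1]
opening: 0.996
grip_force: 0.0
```

Call:
carry_out:
  series:
    - [0.28, 0.76, 0, 0]
    - [0.28, 0.76, 0, 0]
    - [0.28, 0.76, 0, 0]
    - [0, 0, 0, 0]
    - [0, 0, 0, 0]

```text
t: 30.2
eef_pos: [632.7, 263.8, 199.3]
tcp_rot: [-3.141, 0.001, 1.488]
ft_force: [0.3, 0.2, -0.6]
opening: 0.998
grip_force: 0.0
```

Call:
carry_out:
  series:
    - [0, 0, -0.6, 0]
    - [0, 0, -0.6, 0]
    - [0, 0, -0.6, 0]
    - [0, 0, -0.4, 0]
    - [0, 0, -0.4, 0]

```text
t: 30.7
eef_pos: [632.7, 261.7, 69.1]
tcp_rot: [-3.141, 0.0, 1.485]
ft_force: [-0.6, -0.5, -0.7]
opening: 1.004
grip_force: 0.0
```

Call:
carry_out:
  series:
    - [0, 0, 0, 0]
    - [0, 0, 0, 0]
    - [0, 0, 0, 0]
    - [0, 0, 0, 0]
    - [0, 0, 0, 0]
  fingers: 1

```text
t: 31.2
eef_pos: [633.3, 263.2, 70.9]
tcp_rot: [3.14, -0.0, 1.486]
ft_force: [-0.2, 0.2, 0.3]
opening: 0.633
grip_force: 0.0
```

Call:
carry_out:
  series:
    - [0, 0, 0, 0]
    - [0, 0, 0, 0]
    - [0, 0, 0, 0]
    - [0, 0, 0, 0]
    - [0, 0, 0, 0]

```text
t: 31.7
eef_pos: [633.1, 263.2, 69.9]
tcp_rot: [3.142, 0.0, 1.487]
ft_force: [0.3, 0.2, -0.4]
opening: 0.211
grip_force: 0.0
```

Call:
carry_out:
  series:
    - [0, 0, 0, 0]
    - [0, 0, 0, 0]
    - [0, 0, 0, 0]
    - [0, 0, 0, 0]
    - [0, 0, 0, 0]

```text
t: 32.2
eef_pos: [633.0, 263.2, 69.9]
tcp_rot: [-3.141, 0.0, 1.486]
ft_force: [-0.7, 0.1, -1.0]
opening: 0.142
grip_force: 30.0
```

Call:
carry_out:
  series:
    - [0, 0, 0.1, 0]
    - [0, 0, 0.2, 0]
    - [0, 0, 0.3, 0]
    - [0, 0, 0.3, 0]
    - [0, 0, 0.3, 0]

```text
t: 32.7
eef_pos: [633.3, 263.3, 132.0]
tcp_rot: [3.14, -0.0, 1.486]
ft_force: [0.4, 0.5, -2.9]
opening: 0.145
grip_force: 30.0
```

Call:
carry_out:
  series:
    - [0, 0, 0.3, 0]
    - [0, 0, 0.3, 0]
    - [0, 0, 0.3, 0]
    - [0, 0, 0.2, 0]
    - [0, 0, 0.1, 0]

```text
t: 33.2
eef_pos: [633.3, 263.3, 191.3]
tcp_rot: [3.14, -0.0, 1.486]
ft_force: [0.0, -0.1, -1.7]
opening: 0.147
grip_force: 30.0
```

Call:
carry_out:
  series:
    - [0, 0, 0, 0]
    - [0, 0, 0, 0]
    - [0, 0, 0, 0]
    - [0, 0, 0, 0]
    - [0, 0, 0, 0]

```text
t: 33.7
eef_pos: [633.0, 263.2, 189.5]
tcp_rot: [-3.141, 0.0, 1.486]
ft_force: [-0.4, 0.1, -3.0]
opening: 0.145
grip_force: 30.0
```

```bash
python3 - <<'E'
from seg import *
s=snap("scene");cv2.imwrite("raw_s3.png",s)
cv2.imwrite("pics/lift.png",cv2.resize(s[150:300,220:420],(800,600),interpolation=cv2.INTER_CUBIC))
print(env.state()["ft_force"],env.state()["moment"])
E
```

```text
[ 0.48529471  0.66280795 -3.19790456] [-0.100334    0.04607962 -0.0401519 ]
```

View pics/lift.png

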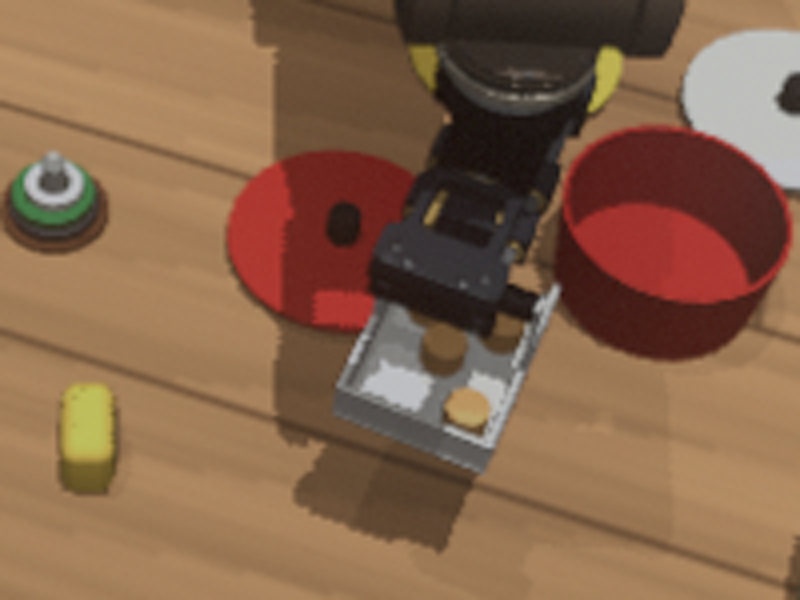

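Call:
carry_out:
  series:
    - [-0.14, 0.08, 0, 0.06]
    - [-0.26, 0.15, 0, 0.06]
    - [-0.3, 0.17, 0, 0.06]
    - [-0.3, 0.17, 0, 0.06]
    - [-0.3, 0.17, 0, 0.06]

```text
t: 34.25
eef_pos: [566.3, 301.2, 190.2]
tcp_rot: [3.141, -0.0, 1.519]
ft_force: [0.3, 1.3, -2.6]
opening: 0.146
grip_force: 30.0
```

Call:
carry_out:
  series:
    - [-0.3, 0.17, 0, 0.06]
    - [-0.3, 0.17, 0, 0.06]
    - [-0.3, 0.17, 0, 0.06]
    - [-0.3, 0.17, 0, 0.06]
    - [-0.3, 0.17, 0, 0.06]

```text
t: 34.75
eef_pos: [491.8, 343.4, 190.0]
tcp_rot: [3.141, -0.0, 1.55]
ft_force: [-0.2, 0.5, -2.1]
opening: 0.146
grip_force: 30.0
```

Call:
carry_out:
  series:
    - [-0.3, 0.17, 0, 0.06]
    - [-0.3, 0.17, 0, 0.06]
    - [-0.3, 0.17, 0, 0.06]
    - [-0.2, 0.12, 0, 0.02]
    - [-0.06, 0.024, 0, 0]

```text
t: 35.25
eef_pos: [433.9, 376.2, 190.0]
tcp_rot: [3.142, -0.0, 1.571]
ft_force: [-0.8, 0.8, -2.2]
opening: 0.143
grip_force: 30.0
```

Call:
carry_out:
  series:
    - [0, 0, 0, 0]
    - [0, 0, 0, 0]
    - [0, 0, 0, 0]
    - [0, 0, -0.2, 0]
    - [0, 0, -0.2, 0]

```text
t: 35.75
eef_pos: [435.3, 375.2, 169.1]
tcp_rot: [3.141, -0.0, 1.57]
ft_force: [0.2, -0.2, -1.9]
opening: 0.144
grip_force: 30.0
```

Call:
carry_out:
  series:
    - [0, 0, -0.2, 0]
    - [0, 0, -0.14, 0]
    - [0, 0, 0, 0]
    - [0, 0, -0.06, 0]
    - [0, 0, 0, 0]

```text
t: 36.25
eef_pos: [435.2, 375.6, 150.2]
tcp_rot: [3.141, -0.0, 1.57]
ft_force: [0.2, -0.3, -2.7]
opening: 0.141
grip_force: 30.0
```

Call:
carry_out:
  series:
    - [-0.05, 0, -0.1, 0]
    - [-0.06, 0, -0.1, 0]
    - [0, 0, 0, 0]
    - [0, 0, 0, 0]
    - [0, 0, 0, 0]

```text
t: 36.75
eef_pos: [427.8, 376.0, 142.6]
tcp_rot: [-3.141, -0.002, 1.57]
ft_force: [-18.2, -0.8, 27.9]
opening: 0.155
grip_force: 30.0
```

```bash
python3 - <<'E'
from seg import *
s=snap("scene");cv2.imwrite("raw_s4.png",s)
cv2.imwrite("pics/tip1.png",cv2.resize(s[140:270,290:463],(800,600),interpolation=cv2.INTER_CUBIC))
print(env.state()["ft_force"],env.state()["moment"])
E
```

```text
[-17.9972509   -1.21211362  28.17413323] [-0.24348509  3.01896564 -0.06677111]
```

View pics/tip1.png

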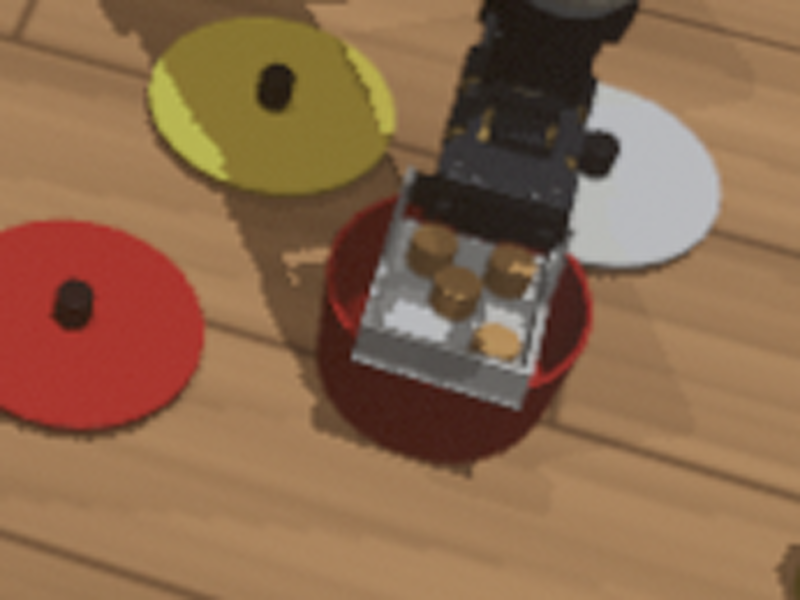

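Call:
carry_out:
  series:
    - [-0.1, 0, -0.02, 0]
    - [-0.1, 0, -0.03, 0]
    - [0, 0, 0, 0]
    - [0, 0, 0, 0]
    - [0, 0, 0, 0]

```text
t: 37.3
eef_pos: [420.2, 376.1, 139.1]
tcp_rot: [3.138, -0.002, 1.571]
ft_force: [-3.7, -0.5, 10.5]
opening: 0.159
grip_force: 30.0
```

Call:
carry_out:
  series:
    - [-0.1, 0, -0.05, 0]
    - [-0.1, 0, -0.05, 0]
    - [0, 0, 0, 0]
    - [0, 0, 0, 0]
    - [0, 0, 0, 0]

```text
t: 37.8
eef_pos: [416.0, 377.6, 136.5]
tcp_rot: [3.126, -0.008, 1.571]
ft_force: [19.9, -0.9, 17.2]
opening: 0.168
grip_force: 30.0
```

Call:
carry_out:
  series:
    - [0, 0, -0.08, 0]
    - [0, 0, -0.08, 0]
    - [0, 0, 0, 0]
    - [0, 0, 0, 0]
    - [0, 0, 0, 0]

```text
t: 38.3
eef_pos: [410.4, 376.6, 126.4]
tcp_rot: [3.138, -0.003, 1.57]
ft_force: [-3.6, 2.1, 13.3]
opening: 0.18
grip_force: 30.0
```

Call:
carry_out:
  series:
    - [-0.05, 0, -0.08, 0]
    - [0, 0, -0.08, 0]
    - [0, 0, 0, 0]
    - [0, 0, 0, 0]
    - [0, 0, 0, 0]

```text
t: 38.8
eef_pos: [404.6, 375.9, 117.4]
tcp_rot: [-3.138, -0.0, 1.57]
ft_force: [-17.9, 4.4, 13.1]
opening: 0.186
grip_force: 30.0
```

```bash
python3 - <<'E'
from seg import *
s=snap("scene");cv2.imwrite("raw_s5.png",s)
cv2.imwrite("pics/tip2.png",cv2.resize(s[140:270,290:463],(800,600),interpolation=cv2.INTER_CUBIC))
print(env.state()["ft_force"],env.state()["moment"])
E
```

```text
[-18.3346615    3.84628176  12.80114233] [ 0.70201228  2.92383213 -0.04604342]
```

View pics/tip2.png

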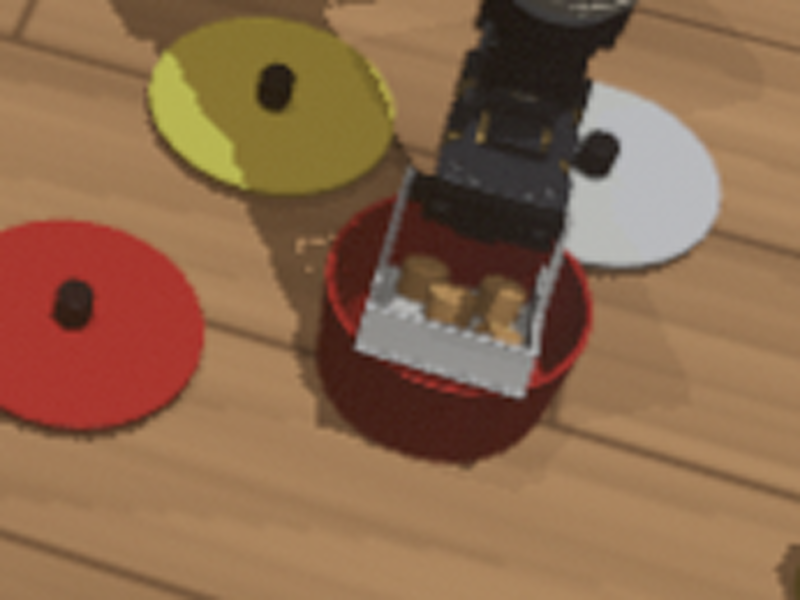

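Call:
carry_out:
  series:
    - [-0.04, 0, -0.08, 0]
    - [-0.02, 0, -0.08, 0]
    - [0, 0, 0, 0]
    - [0, 0, 0, 0]
    - [0, 0, 0, 0]

```text
t: 39.35
eef_pos: [400.2, 375.7, 109.2]
tcp_rot: [-3.136, 0.001, 1.57]
ft_force: [-25.0, 6.2, 14.9]
opening: 0.19
grip_force: 30.0
```

Call:
carry_out:
  series:
    - [-0.04, 0, -0.06, 0]
    - [0, 0, 0, 0]
    - [0, 0, 0, 0]
    - [0, 0, 0, 0]
    - [0, 0, 0, 0]

```text
t: 39.85
eef_pos: [398.6, 375.7, 106.1]
tcp_rot: [-3.136, 0.0, 1.57]
ft_force: [-22.8, 5.6, 12.5]
opening: 0.195
grip_force: 30.0
```

```bash
python3 - <<'E'
from seg import *
s=snap("scene");cv2.imwrite("raw_s6.png",s)
cv2.imwrite("pics/tip3.png",cv2.resize(s[140:270,290:463],(800,600),interpolation=cv2.INTER_CUBIC))
print(env.state()["ft_force"],env.state()["moment"])
E
```

```text
[-22.70104039   6.46643237  13.44904194] [ 0.8716227   3.81550215 -0.08238944]
```

View pics/tip3.png

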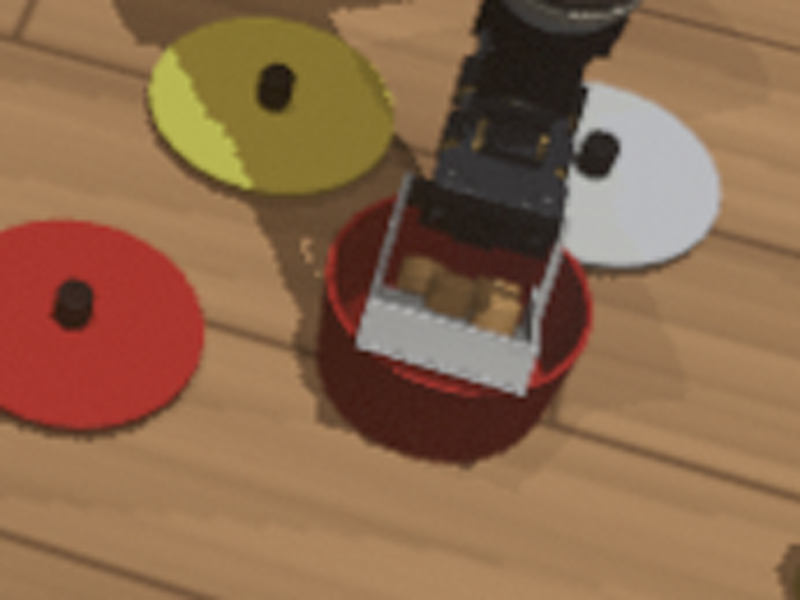

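Call:
carry_out:
  series:
    - [0.1, 0, 0.05, 0]
    - [0.1, 0, 0.06, 0]
    - [0.1, 0, 0.06, 0]
    - [0, 0, 0, 0]
    - [0, 0, 0, 0]

```text
t: 40.4
eef_pos: [407.9, 375.2, 115.0]
tcp_rot: [-3.125, 0.004, 1.57]
ft_force: [-53.7, 5.7, 35.3]
opening: 0.194
grip_force: 30.0
```

Call:
carry_out:
  series:
    - [0.05, 0, 0, 0]
    - [-0.05, 0, 0, 0]
    - [0.05, 0, 0, 0]
    - [0, 0, 0, 0]
    - [0, 0, 0, 0]

```text
t: 40.9
eef_pos: [409.4, 375.1, 115.0]
tcp_rot: [-3.124, 0.004, 1.57]
ft_force: [-58.4, 7.3, 39.4]
opening: 0.219
grip_force: 30.0
```

```bash
python3 - <<'E'
from seg import *
s=snap("scene");cv2.imwrite("raw_s7.png",s)
cv2.imwrite("pics/tip4.png",cv2.resize(s[140:270,290:463],(800,600),interpolation=cv2.INTER_CUBIC))
print(env.state()["ft_force"],env.state()["moment"])
E
```

```text
[-59.37347018   8.32743284  38.89755236] [ 1.24297251 10.63379193 -0.14914559]
```

View pics/tip4.png

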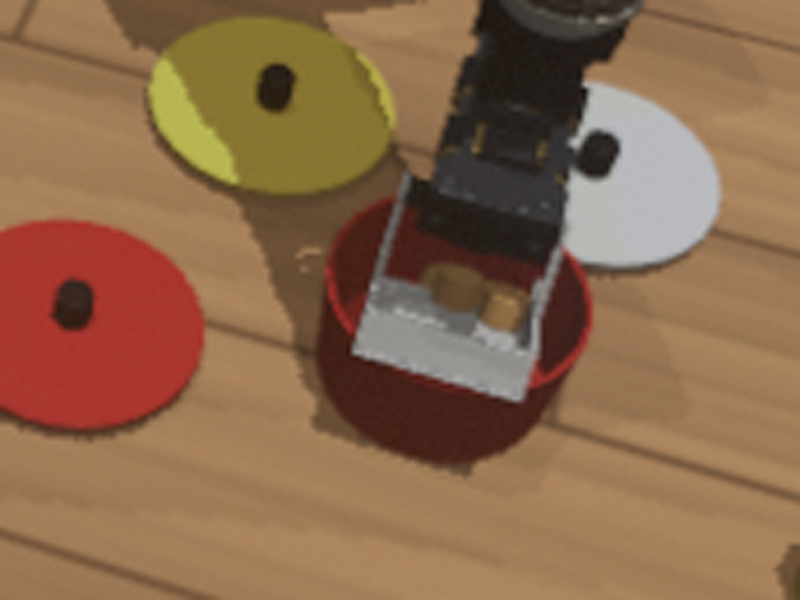

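Call:
carry_out:
  series:
    - [-0.12, 0, 0, 0]
    - [0, 0.06, 0, 0]
    - [0, -0.12, 0, 0]
    - [0, 0.12, 0, 0]
    - [0, -0.06, 0, 0]

```text
t: 41.45
eef_pos: [406.8, 375.2, 114.5]
tcp_rot: [-3.13, 0.003, 1.57]
ft_force: [-42.6, 13.6, 27.7]
opening: 0.191
grip_force: 30.0
```

Call:
carry_out:
  series:
    - [0, 0.06, 0, 0]
    - [0, -0.12, 0, 0]
    - [0, 0.12, 0, 0]
    - [0, -0.12, 0, 0]
    - [0, 0.06, 0, 0]

```text
t: 41.95
eef_pos: [406.5, 375.1, 114.9]
tcp_rot: [-3.129, 0.003, 1.57]
ft_force: [-40.3, -2.9, 26.2]
opening: 0.192
grip_force: 30.0
```

```bash
python3 - <<'E'
from seg import *
s=snap("scene");cv2.imwrite("raw_s8.png",s);t=snap("top")
a=cv2.resize(s[160:260,310:410],(400,400),interpolation=cv2.INTER_CUBIC)
b=cv2.resize(t[165:245,110:190],(400,400),interpolation=cv2.INTER_CUBIC)
cv2.imwrite("pics/tip5.png",np.hstack([a,b]))
print(env.state()["ft_force"],env.state()["eef_pos"])
E
```

```text
[-42.6479645    4.46897184  27.77470527] [406.33894766 375.09785271 114.75384092]
```

View pics/tip5.png

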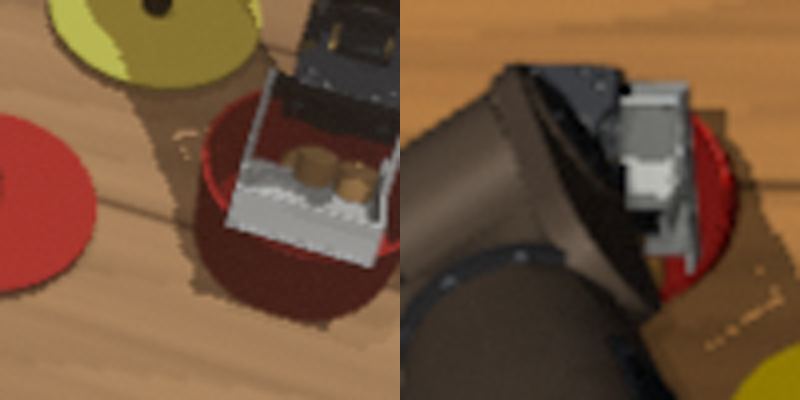

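Call:
carry_out:
  series:
    - [-0.1, 0, 0.2, 0]
    - [0, 0, 0.3, 0]
    - [0, 0, 0, 0]
    - [0, 0, 0, 0]
    - [0, 0, 0, 0]

```text
t: 42.55
eef_pos: [408.5, 375.2, 138.3]
tcp_rot: [-3.141, 0.0, 1.57]
ft_force: [0.1, -0.6, -1.7]
opening: 0.192
grip_force: 29.9
```

```bash
python3 - <<'E'
from seg import *
s=snap("scene");cv2.imwrite("raw_s9.png",s)
print(env.state()["ft_force"],env.state()["eef_pos"],env.state()["opening"])
for n in("plug0","tray_lip","tray"):
    for r in env.look_for("scene",n): print(n,round(r["conf"],2),(np.array(r["position"])[::-1]*[512,384]).round(1))
a=cv2.resize(s[160:260,310:410],(600,600),interpolation=cv2.INTER_CUBIC)
cv2.imwrite("pics/tip6.png",a)
E
```

```text
[ 0.48097405 -1.15513836 -2.57203243] [408.51036035 375.15969149 138.28505173] 0.19171727492102467
tray_lip 0.78 [384.3 204.7]
tray_lip 0.22 [206.9 165.2]
tray 0.7 [387.3 208.2]
```

View pics/tip6.png

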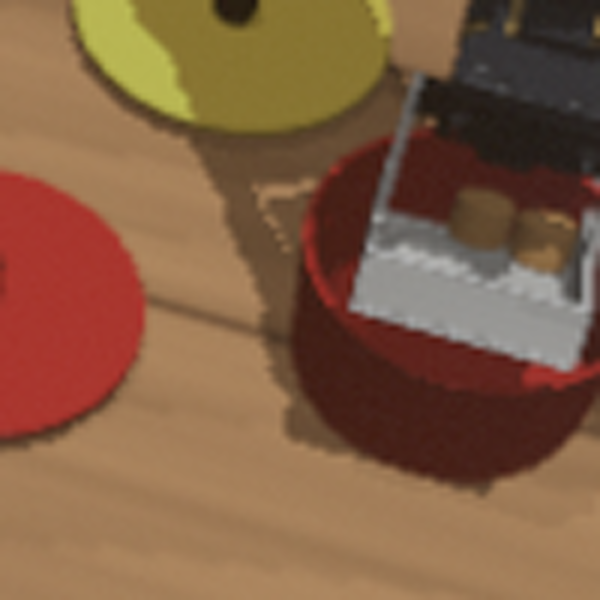

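Call:
carry_out:
  series:
    - [-0.3, 0, 0, 0]
    - [0.6, 0, 0, 0]
    - [-0.6, 0, 0, 0]
    - [0.6, 0, 0, 0]
    - [-0.6, 0, 0, 0]

```text
t: 43.25
eef_pos: [396.9, 376.0, 139.1]
tcp_rot: [3.138, -0.002, 1.568]
ft_force: [6.0, -3.2, 4.9]
opening: 0.194
grip_force: 30.1
```

Call:
carry_out:
  series:
    - [0.6, 0, 0, 0]
    - [-0.6, 0, 0, 0]
    - [0.6, 0, 0, 0]
    - [-0.3, 0, 0, 0]
    - [0, 0, 0, 0]

```text
t: 43.75
eef_pos: [406.8, 375.1, 138.7]
tcp_rot: [-3.14, 0.001, 1.57]
ft_force: [0.1, 0.5, -2.2]
opening: 0.196
grip_force: 29.9
```

```bash
cat > woodcnt.py <<'E'
from seg import *
# wood-coloured blobs (plugs) inside the tray/tub window of the scene view
def wood(s,x0=325,x1=425,y0=165,y1=255):
    h=hsv(cv2.resize(s[y0:y1,x0:x1],None,fx=4,fy=4,interpolation=cv2.INTER_CUBIC)).astype(int)
    m=((h[...,0]>9)&(h[...,0]<27)&(h[...,1]>100)).astype(np.uint8)
    m=cv2.morphologyEx(m,cv2.MORPH_OPEN,np.ones((7,7)))
    n,l,st,c=cv2.connectedComponentsWithStats(m)
    return [(st[i,4],(c[i]/4+[x0,y0]).round(1).tolist()) for i in range(1,n) if st[i,4]>100]
E
python3 - <<'E'
from woodcnt import *
print("before",wood(cv2.imread("raw_s9.png")))
s=snap("scene");cv2.imwrite("raw_s10.png",s);print("now",wood(s))
st=env.state();print(st["ft_force"],st["eef_pos"],st["opening"])
E
```

```text
before [(np.int32(77524), [364.7, 217.6]), (np.int32(166), [381.6, 179.5]), (np.int32(2906), [395.5, 197.9])]
now [(np.int32(77281), [364.7, 217.7]), (np.int32(193), [381.5, 179.1]), (np.int32(928), [390.5, 197.9]), (np.int32(145), [381.3, 197.4]), (np.int32(743), [397.0, 221.3])]
[ 0.51656746  0.47461261 -2.1642166 ] [407.34951619 375.29249538 138.86909071] 0.19090991167596377
```

Call:
carry_out:
  series:
    - [-0.3, 0, 0, 0]
    - [0.6, 0, 0, 0]
    - [-0.6, 0, 0, 0]
    - [0.6, 0, 0, 0]
    - [-0.6, 0, 0, 0]

```text
t: 44.3
eef_pos: [396.6, 376.0, 139.1]
tcp_rot: [3.138, -0.002, 1.568]
ft_force: [-1.1, 0.4, -2.4]
opening: 0.196
grip_force: 30.0
```

Call:
carry_out:
  series:
    - [0.6, 0, 0, 0]
    - [-0.6, 0, 0, 0]
    - [0.6, 0, 0, 0]
    - [-0.6, 0, 0, 0]
    - [0.6, 0, 0, 0]

```text
t: 44.8
eef_pos: [417.9, 374.8, 138.6]
tcp_rot: [-3.137, 0.003, 1.573]
ft_force: [0.6, 0.5, -2.0]
opening: 0.195
grip_force: 30.0
```

Call:
carry_out:
  series:
    - [-0.6, 0, 0, 0]
    - [0.6, 0, 0, 0]
    - [-0.3, 0, 0, 0]
    - [0, 0, 0, 0]
    - [0, 0, 0, 0]

```text
t: 45.3
eef_pos: [407.8, 375.5, 139.1]
tcp_rot: [-3.142, 0.0, 1.571]
ft_force: [0.0, -0.1, -1.6]
opening: 0.197
grip_force: 30.0
```

```bash
python3 - <<'E'
from woodcnt import *
s=snap("scene");cv2.imwrite("raw_s11.png",s);print("now",wood(s))
st=env.state();print(st["ft_force"],st["eef_pos"],st["opening"])
a=[cv2.resize(x[160:260,320:420],(390,390),interpolation=cv2.INTER_CUBIC) for x in(cv2.imread("raw_s10.png"),s)]
cv2.imwrite("pics/tip7.png",np.hstack(a))
E
```

```text
now [(np.int32(77407), [364.7, 217.7]), (np.int32(167), [381.6, 179.4]), (np.int32(113), [381.4, 197.2]), (np.int32(191), [391.0, 199.6])]
[-0.0119334   0.24634689 -1.86012304] [408.15831623 375.52158594 139.12492205] 0.19706102566877348
```

View pics/tip7.png

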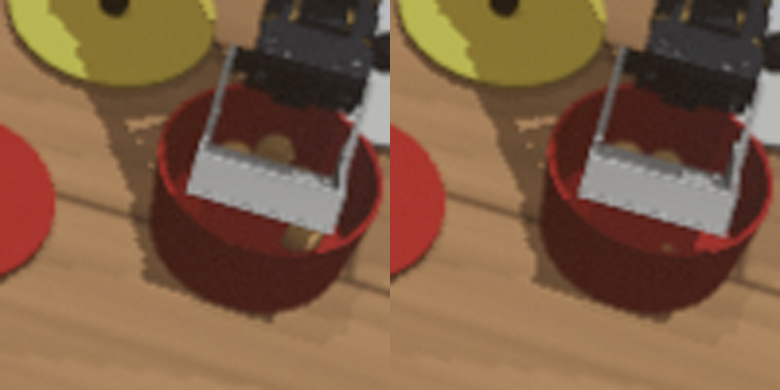

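Call:
carry_out:
  series:
    - [-0.3, 0, 0, 0]
    - [0.6, 0, 0, 0]
    - [-0.6, 0, 0, 0]
    - [0.6, 0, 0, 0]
    - [-0.6, 0, 0, 0]

```text
t: 45.85
eef_pos: [396.7, 376.0, 139.0]
tcp_rot: [3.138, -0.002, 1.568]
ft_force: [-1.9, 1.8, -1.8]
opening: 0.19
grip_force: 30.0
```

Call:
carry_out:
  series:
    - [0.6, 0, 0, 0]
    - [-0.6, 0, 0, 0]
    - [0.6, 0, 0, 0]
    - [-0.6, 0, 0, 0]
    - [0.3, 0, 0, 0]

```text
t: 46.35
eef_pos: [404.7, 375.0, 138.8]
tcp_rot: [-3.139, 0.001, 1.572]
ft_force: [-0.0, -0.4, -2.3]
opening: 0.19
grip_force: 30.0
```

Call:
carry_out:
  series:
    - [0, 0, 0.3, 0]
    - [0, 0, 0.5, 0]
    - [0, 0, 0.5, 0]
    - [0, 0, 0.3, 0]
    - [0, 0, 0, 0]

```text
t: 46.85
eef_pos: [408.8, 375.9, 220.8]
tcp_rot: [3.139, -0.002, 1.57]
ft_force: [0.0, -0.5, -2.5]
opening: 0.194
grip_force: 30.0
```

Call:
carry_out:
  series:
    - [0, 0, 0, 0]
    - [0, 0, 0, 0]
    - [0, 0, 0, 0]
    - [0, 0, 0, 0]
    - [0, 0, 0, 0]

```text
t: 47.35
eef_pos: [408.5, 375.4, 218.6]
tcp_rot: [-3.141, 0.0, 1.57]
ft_force: [0.2, -0.2, -2.1]
opening: 0.194
grip_force: 30.0
```

```bash
python3 - <<'E'
from woodcnt import *
s=snap("scene");cv2.imwrite("raw_s12.png",s);print("now",wood(s,325,425,120,255))
st=env.state();print(st["ft_force"],st["eef_pos"],st["opening"])
for n in("plug0","tray_lip","tray"):
    for r in env.look_for("scene",n): print(n,round(r["conf"],2),(np.array(r["position"])[::-1]*[512,384]).round(1))
print(proj("scene",[st["eef_pos"][0],375,210]),proj("scene",[402,375,100]), proj("scene",[420,375,5]))
E
```

```text
now [(np.int32(123948), [362.8, 188.6]), (np.int32(135), [413.2, 121.2]), (np.int32(149), [420.0, 121.3]), (np.int32(176), [411.6, 123.8]), (np.int32(106), [417.3, 125.9]), (np.int32(2753), [387.4, 167.9]), (np.int32(4435), [389.7, 204.9])]
[-0.32831009 -0.74960013 -1.91108588] [408.54622059 375.39038064 218.68502195] 0.18836847505617257
plug0 0.58 [399.7 207.9]
plug0 0.43 [381.6 199.2]
tray_lip 0.7 [391.7 181. ]
tray 0.65 [395.2 188.5]
[401.10520932 164.43174105] [391.70165581 190.84239851] [382.93361305 217.12885636]
```

```bash
python3 - <<'E'
from seg import *
s=cv2.imread("raw_s12.png");h=hsv(s).astype(int)
print(h[205,390],h[168,387],h[160,330],h[240,440],h[232,340])
for y in range(148,226,2):
    o=""
    for x in range(355,420):
        H,S,V=h[y,x]
        o+= "R" if (H<8 or H>172) and S>120 else "w" if S<50 and V>110 else "." if V<45 else "g" if S<60 else ("P" if V>110 else "p") if 9<=H<28 else "?"
    print(y,o)
E
```

```text
[ 16 129 109] [ 15 118 147] [ 29 140 182] [ 14 119 137] [ 15 120 162]
148 PPPPPPPPPPPPPPPPPPPPPPPPPPPPPPPPPPPPPPpgggggggggggggggggggggggggg
150 PPPPPPPPPPPPPPPPPPPPPPPPPPPPPPPPPPPPPp....ggggggggggggggggggggggg
152 PPPPPPPPPPPP?PPPPPPPPPPPPPPPPPggg.................ggggggggggggggg
154 PPPPPPPPPPPPP??PPPPPPPPPPPPPPPgg.........................gggggggg
156 PPPPPPPPPPPPPP???PPPPPPPPPPPPggp......ggg........................
158 PPPPPPPPPPPPPPP??PPPPPPPPPPPPwPPPPpp..........................pg.
160 PPPPPPPPPPPPPPP??PPPPPPPPPPPwPPPPPPPPPPppp.......................
162 PPPPPPPPPPPPPPPPPPPPPPPPPPPgwPPPPPPPPPPPgwwg.................gggp
164 PPPPPPPPPPPPPPPPPPPPPPPPPPPwPPPPPPPPPPPwwwg........ggwgggg..ggg..
166 PPPPPPPPPPPPPPPPPPPPPPPPPPgwPPPPPPPPPwwwwwwwwwgggggwwwwwwwwwwwggg
168 PPPPPPPPPPPPPPPPPPPPPPPPPPwPPPPPPPPPwwwwwwwwwwwwwwwwwwwwwwwwwwwgg
170 PPPPPPPPPPPPPPPPPPPppPPPPwwPPPPPPPPPwwwwwwwwwwwwwwwwwwwwwwwwwgggg
172 PPPPPPPPPPPPPPPPPPppppppggpPPPPPPPPgwwwwwwwwwwwwwwwwwwwwwwwww.pgw
174 PPPPPPPPPPPPPPPPPppppppPwwPPPPpppPpwwwwwwwwwwwwwwwwwwwwwwwwgg..ww
176 PPPPPPPPPPPPPPPppppppppggPPPPPPPPPppwwwwwwwwww
[... 999 characters left out ...]

206 pppppR?RRRRRRRRRRRRRRppppppp?RRppPPpppppppppppPPPRRRRRRRRRRRRRRPP
208 pppppRRRRRRRRRRRRRRRRRRRRRRRRRRRRRRRRRpppppPppPPPPRRRRRRRRRRRRRPP
210 pppppRRRRRRRRRRRRRRRRRRRRRRRRRRRRRRRRppppppppPPPPpRRRRRRRRRRRRRPP
212 pppp?RRRRRRRRRRRRRRRRRRRRRRRRRRRRRRRRRpppppppPPPRRRRRRRRRRRRRR?PP
214 ppppRRRRRRRRRRRRRRRRRRRRRRRRRRRRRRRRRRRRppppp?RRRRRRRRRRRRRRRRPPP
216 ppppRRRRRRRRRRRRRRRRRRRRRRRRRRRRRRRRRRRRRRRRRRRRRRRRRRRRRRRRRPPPP
218 ppppRRRR?RRRRRRRRRRRRRRRRRRRRRRRRRRRRRRRRRRRRRRRRRRRRRRRRRRPPPPPP
220 PpppRRRRRRRRRRRRRRRRRRRRRRRRRRRRRRRRRRRRRRRRRRRRRRRRRRRRRRPPPPPPP
222 PppppRRRRRRRRRRRRRRRRRRRRRRRRRRRRRRRRRRRRRRRRRRRRRRRRRRRRPPPPPPPP
224 PPppppRRRRRRRRRRRRRRRRRRRRRRRRRRRRRRRRRRRRRRRRRRRRRRRRR?PPPPPPPPP
```

Call:
carry_out:
  series:
    - [0.4, -0.27, 0, 0]
    - [0.4, -0.27, 0, 0]
    - [0.4, -0.27, 0, 0]
    - [0.4, -0.27, 0, 0]
    - [0.4, -0.27, 0, 0]

```text
t: 48.05
eef_pos: [509.3, 307.3, 219.0]
tcp_rot: [3.141, 0.0, 1.57]
ft_force: [-0.4, -0.1, -2.8]
opening: 0.191
grip_force: 30.0
```

Call:
carry_out:
  series:
    - [0.4, -0.27, 0, 0]
    - [0.4, -0.27, 0, 0]
    - [0.4, -0.27, 0, 0]
    - [0.13, -0.09, 0, 0]
    - [0, 0, 0, 0]

```text
t: 48.55
eef_pos: [575.5, 262.3, 218.6]
tcp_rot: [-3.141, 0.0, 1.569]
ft_force: [-0.3, 0.6, -2.1]
opening: 0.193
grip_force: 30.0
```

Call:
carry_out:
  series:
    - [0, 0, -0.5, 0]
    - [0, 0, -0.5, 0]
    - [0, 0, -0.5, 0]
    - [0, 0, -0.5, 0]
    - [0, 0, -0.3, 0]

```text
t: 49.05
eef_pos: [573.4, 263.6, 102.3]
tcp_rot: [-3.14, 0.001, 1.571]
ft_force: [-0.5, -0.8, -1.3]
opening: 0.192
grip_force: 30.0
```

Call:
carry_out:
  series:
    - [0, 0, -0.1, 0]
    - [0, 0, -0.08, 0]
    - [0, 0, 0, 0]
    - [0, 0, 0, 0]
    - [0, 0, 0, 0]

```text
t: 49.55
eef_pos: [575.3, 263.1, 95.8]
tcp_rot: [3.14, -0.0, 1.57]
ft_force: [0.3, 0.7, -1.5]
opening: 0.192
grip_force: 30.0
```

Call:
carry_out:
  series:
    - [0, 0, -0.06, 0]
    - [0, 0, 0, 0]
    - [0, 0, 0, 0]
    - [0, 0, 0, 0]
    - [0, 0, 0, 0]

```text
t: 50.05
eef_pos: [575.1, 262.9, 92.0]
tcp_rot: [3.141, 0.0, 1.57]
ft_force: [1.1, -0.2, -2.5]
opening: 0.191
grip_force: 30.0
```

Call:
carry_out:
  series:
    - [0, 0, -0.06, 0]
    - [0, 0, -0.04, 0]
    - [0, 0, 0, 0]
    - [0, 0, 0, 0]
    - [0, 0, 0, 0]

```text
t: 50.55
eef_pos: [575.4, 263.2, 87.4]
tcp_rot: [3.14, -0.0, 1.57]
ft_force: [-0.1, 2.0, 5.4]
opening: 0.192
grip_force: 30.0
```

Call:
carry_out:
  series:
    - [0.1, 0, -0.03, 0]
    - [0.1, 0, -0.02, 0]
    - [0.1, 0, -0.02, 0]
    - [0, 0, 0, 0]
    - [0, 0, 0, 0]

```text
t: 51.05
eef_pos: [590.2, 262.8, 83.2]
tcp_rot: [3.141, 0.0, 1.57]
ft_force: [0.7, 0.2, -0.6]
opening: 0.183
grip_force: 30.0
```

Call:
carry_out:
  series:
    - [0.1, 0, -0.04, 0]
    - [0.1, 0, -0.04, 0]
    - [0.1, 0, -0.04, 0]
    - [0, 0, 0, 0]
    - [0, 0, 0, 0]

```text
t: 51.55
eef_pos: [604.8, 262.7, 76.9]
tcp_rot: [-3.141, 0.0, 1.57]
ft_force: [-0.2, -0.4, -1.5]
opening: 0.167
grip_force: 30.0
```

Call:
carry_out:
  series:
    - [0.1, 0, -0.04, 0]
    - [0.1, 0, -0.04, 0]
    - [0.1, 0, -0.04, 0]
    - [0, 0, 0, 0]
    - [0, 0, 0, 0]

```text
t: 52.05
eef_pos: [620.1, 262.8, 71.2]
tcp_rot: [-3.141, 0.0, 1.57]
ft_force: [0.6, 0.5, -1.8]
opening: 0.146
grip_force: 30.0
```

Call:
carry_out:
  series:
    - [0, 0, -0.04, 0]
    - [0, 0, 0, 0]
    - [0, 0, 0, 0]
    - [0, 0, 0, 0]
    - [0, 0, 0, 0]

```text
t: 52.55
eef_pos: [620.1, 262.9, 69.5]
tcp_rot: [3.141, -0.0, 1.57]
ft_force: [-0.2, 0.5, -2.2]
opening: 0.145
grip_force: 30.0
```

Call:
carry_out:
  series:
    - [0, 0, -0.03, 0]
    - [0, 0, 0, 0]
    - [0, 0, 0, 0]
    - [0, 0, 0, 0]
    - [0, 0, 0, 0]

```text
t: 53.05
eef_pos: [620.1, 262.9, 68.0]
tcp_rot: [3.142, 0.0, 1.57]
ft_force: [-0.5, 0.3, -1.9]
opening: 0.148
grip_force: 30.0
```

Call:
carry_out:
  series:
    - [0, 0, -0.03, 0]
    - [0, 0, 0, 0]
    - [0, 0, 0, 0]
    - [0, 0, 0, 0]
    - [0, 0, 0, 0]

```text
t: 53.55
eef_pos: [620.2, 262.9, 66.6]
tcp_rot: [3.141, -0.0, 1.57]
ft_force: [0.9, 0.5, 0.6]
opening: 0.149
grip_force: 30.0
```

Call:
carry_out:
  series:
    - [0, 0, -0.02, 0]
    - [0, 0, 0, 0]
    - [0, 0, 0, 0]
    - [0, 0, 0, 0]
    - [0, 0, 0, 0]

```text
t: 54.05
eef_pos: [620.6, 263.2, 66.1]
tcp_rot: [3.14, -0.001, 1.57]
ft_force: [1.1, 1.5, 5.3]
opening: 0.149
grip_force: 30.0
```

Call:
carry_out:
  series:
    - [0, 0, 0, 0]
    - [0, 0, 0, 0]
    - [0, 0, 0, 0]
    - [0, 0, 0, 0]
    - [0, 0, 0, 0]
  fingers: -1

```text
t: 54.55
eef_pos: [620.0, 262.9, 65.3]
tcp_rot: [-3.141, 0.0, 1.57]
ft_force: [0.3, 0.7, -0.8]
opening: 0.511
grip_force: 0.0
```

Call:
carry_out:
  series:
    - [0, 0, 0, 0]
    - [0, 0, 0, 0]
    - [0, 0, 0, 0]
    - [0, 0, 0, 0]
    - [0, 0, 0, 0]

```text
t: 55.05
eef_pos: [620.1, 262.9, 65.5]
tcp_rot: [3.141, 0.0, 1.57]
ft_force: [-0.3, -0.3, -0.1]
opening: 0.928
grip_force: 0.0
```

Call:
carry_out:
  series:
    - [0, 0, 0.5, 0]
    - [0, 0, 0.8, 0]
    - [0, 0, 0.9, 0]
    - [0, 0, 0.5, 0]
    - [0, -0.8, 0, 0]

```text
t: 55.55
eef_pos: [621.2, 225.9, 204.7]
tcp_rot: [3.135, -0.002, 1.574]
ft_force: [0.9, -0.9, -0.3]
opening: 1.002
grip_force: 0.0
```

Call:
carry_out:
  series:
    - [0, -0.8, 0, 0]
    - [0, -0.8, 0, 0]
    - [0, -0.8, 0, 0]
    - [0, -0.8, 0, 0]
    - [0, -0.8, 0, 0]

```text
t: 56.05
eef_pos: [619.9, 21.3, 200.6]
tcp_rot: [3.141, -0.0, 1.57]
ft_force: [-0.6, 0.0, -0.2]
opening: 1.001
grip_force: 0.0
```

Call:
carry_out:
  series:
    - [0, -0.8, 0, 0]
    - [0, -0.8, 0, 0]
    - [0, 0, 0, 0]
    - [0, 0, 0, 0]
    - [0, 0, 0, 0]

```text
t: 56.55
eef_pos: [620.0, -56.1, 200.5]
tcp_rot: [3.142, -0.0, 1.571]
ft_force: [-0.7, -0.4, 0.3]
opening: 0.999
grip_force: 0.0
```

```bash
python3 - <<'E'
from bar import *
from woodcnt import wood
for c in("top","scene"):
  im=snap(c); cv2.imwrite(f"raw_{c}20.png",im)
  for n,xy,z,f,r in[("lid",(480,163),16,red,110),("tub",(424,376),80,red,95)]:
    try: e=cen(c,im,xy,z,f,r); print(c,n,np.array(e[:2])+B[c],e[2:])
    except Exception as e: print(n,c,e)
  print(c,bar(c,im,(620,263)))
  for n in("plug0","tray_lip"):
    for r in env.look_for(c,n): print(n,round(r["conf"],2),(np.array(r["position"])[::-1]*[512,384]).round(1),at(c,4,r["position"]))
print(env.state()["eef_pos"])
a=cv2.resize(cv2.imread("raw_scene20.png")[150:290,280:430],(520,485),interpolation=cv2.INTER_CUBIC)
b=cv2.resize(cv2.imread("raw_top20.png")[170:240,120:190],(270,270),interpolation=cv2.INTER_CUBIC)
d=cv2.resize(cv2.imread("raw_scene20.png")[185:220,215:250],(270,270),interpolation=cv2.INTER_CUBIC)
o=np.zeros((540,790,3),np.uint8);o[:485,:520]=a;o[:270,520:]=b;o[270:,520:]=d
cv2.imwrite("pics/fin.png",o)
E
```

```text
top lid [478.5 161.3] (162.2, 162.9, 152)
top tub [424.  375.4] (154.2, 155.8, 167)
top (array([611.7, 266. ]), array([85.1, 34.3]), np.float32(-1.3))
plug0 0.64 [153.2 217.8] [377.2 392.6   4. ]
plug0 0.59 [145.7 216.4] [381.7 419.    4. ]
plug0 0.58 [162.1 220.2] [369.4 360.9   4. ]
plug0 0.56 [148.4 194.6] [458.9 412.8   4. ]
plug0 0.29 [339.8 203. ] [ 443.4 -268.8    4. ]
tray_lip 0.93 [189.9 151.7] [615.8 271.3   4. ]
tray_lip 0.65 [247. 129.] [703.4  68.9   4. ]
scene lid [478.4 161.3] (162.6, 164.6, 101)
scene tub [424.8 375.2] (153.5, 155.8, 130)
scene (array([620.6, 264.3]), array([89.1, 19.9]), np.float32(-0.1))
plug0 0.6 [389.7 199.5] [347.1 381.    4. ]
plug0 0.42 [395.9 209.6] [378.2 404.7   4. ]
tray_lip 0.82 [322.2 261.3] [624.  253.5   4. ]
tray_lip 0.41 [245.1 257.4] [686.4  60.    4. ]
tray_lip 0.22 [386.1 200.7] [355.6 372.1   4. ]
[620.11956898 -56.34697186 200.47151783]
```

View pics/fin.png

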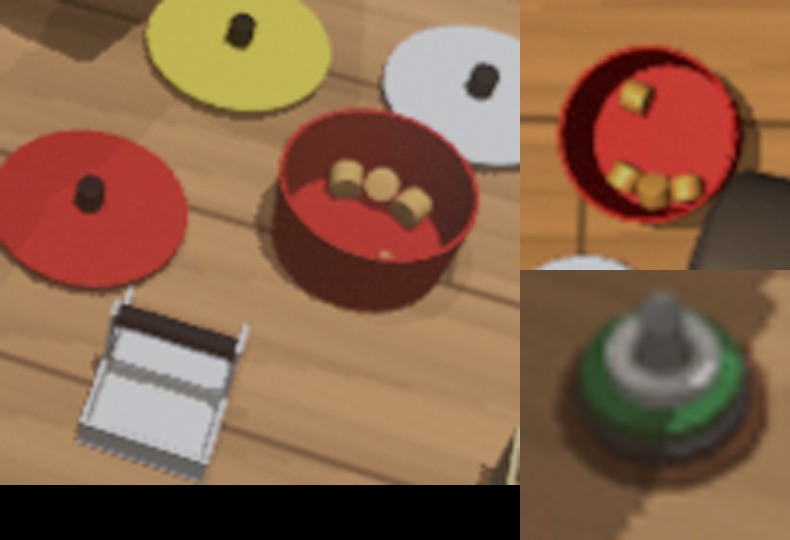

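Call:
carry_out:
  series:
    - [-0.472, 0.728, 0, 0]
    - [-0.472, 0.728, 0, 0]
    - [-0.472, 0.728, 0, 0]
    - [-0.472, 0.728, 0, 0]
    - [-0.472, 0.728, 0, 0]

```text
t: 57.35
eef_pos: [500.9, 126.4, 200.6]
tcp_rot: [3.141, -0.0, 1.57]
ft_force: [0.5, 0.1, -0.1]
opening: 1.002
grip_force: 0.0
```

Call:
carry_out:
  series:
    - [-0.472, 0.728, 0, 0]
    - [0, 0, 0, 0]
    - [0, 0, -0.8, 0]
    - [0, 0, -0.8, 0]
    - [0, 0, -0.8, 0]

```text
t: 57.85
eef_pos: [479.0, 161.3, 79.6]
tcp_rot: [3.14, -0.0, 1.571]
ft_force: [0.4, -0.0, -0.8]
opening: 1.0
grip_force: 0.0
```

Call:
carry_out:
  series:
    - [0, 0, -0.6, 0]
    - [0, 0, -0.3, 0]
    - [0, 0, -0.2, 0]
    - [0, 0, 0, 0]
    - [0, 0, 0, 0]

```text
t: 58.35
eef_pos: [479.0, 161.3, 26.0]
tcp_rot: [3.141, -0.0, 1.57]
ft_force: [0.6, 0.4, 0.2]
opening: 1.0
grip_force: 0.0
```

Call:
carry_out:
  series:
    - [0, 0, -0.12, 0]
    - [0, 0, 0, 0]
    - [0, 0, 0, 0]
    - [0, 0, 0, 0]
    - [0, 0, 0, 0]

```text
t: 58.85
eef_pos: [478.6, 161.4, 19.7]
tcp_rot: [3.141, -0.0, 1.57]
ft_force: [-0.1, -0.9, 0.6]
opening: 1.001
grip_force: 0.0
```

Call:
carry_out:
  series:
    - [0, 0, 0, 0]
    - [0, 0, 0, 0]
    - [0, 0, 0, 0]
    - [0, 0, 0, 0]
    - [0, 0, 0, 0]
  fingers: 1

```text
t: 59.35
eef_pos: [478.5, 161.3, 19.5]
tcp_rot: [3.142, 0.0, 1.57]
ft_force: [0.1, -0.9, 0.7]
opening: 0.634
grip_force: 0.0
```

Call:
carry_out:
  series:
    - [0, 0, 0, 0]
    - [0, 0, 0, 0]
    - [0, 0, 0, 0]
    - [0, 0, 0, 0]
    - [0, 0, 0, 0]

```text
t: 59.85
eef_pos: [478.4, 161.3, 19.5]
tcp_rot: [-3.142, 0.0, 1.57]
ft_force: [-0.6, 1.4, -1.0]
opening: 0.245
grip_force: 30.0
```

Call:
carry_out:
  series:
    - [0, 0, 0, 0]
    - [0, 0, 0, 0]
    - [0, 0, 0, 0]
    - [0, 0, 0, 0]
    - [0, 0, 0, 0]

```text
t: 60.35
eef_pos: [478.4, 161.3, 19.4]
tcp_rot: [-3.142, 0.0, 1.57]
ft_force: [0.1, 0.1, 0.4]
opening: 0.25
grip_force: 30.0
```

Call:
carry_out:
  series:
    - [0, 0, 0.2, 0]
    - [0, 0, 0.5, 0]
    - [0, 0, 0.7, 0]
    - [0, 0, 0.7, 0]
    - [0, 0, 0.3, 0]

```text
t: 60.85
eef_pos: [479.2, 161.5, 142.9]
tcp_rot: [3.138, -0.001, 1.57]
ft_force: [-0.2, 1.2, -1.9]
opening: 0.241
grip_force: 30.0
```

Call:
carry_out:
  series:
    - [-0.135, 0.535, 0, 0]
    - [-0.135, 0.535, 0, 0]
    - [-0.135, 0.535, 0, 0]
    - [-0.135, 0.535, 0, 0]
    - [-0.135, 0.535, 0, 0]

```text
t: 61.35
eef_pos: [444.3, 296.1, 140.1]
tcp_rot: [3.141, -0.0, 1.57]
ft_force: [0.6, -0.6, -1.8]
opening: 0.248
grip_force: 30.0
```

Call:
carry_out:
  series:
    - [-0.135, 0.535, 0, 0]
    - [-0.135, 0.535, 0, 0]
    - [-0.135, 0.535, 0, 0]
    - [0, 0, 0, 0]
    - [0, 0, 0, 0]

```text
t: 61.85
eef_pos: [424.1, 375.3, 139.7]
tcp_rot: [3.142, 0.0, 1.572]
ft_force: [0.1, -0.9, -1.4]
opening: 0.246
grip_force: 30.0
```

Call:
carry_out:
  series:
    - [0, 0, -0.3, 0]
    - [0, 0, -0.3, 0]
    - [0, 0, -0.2, 0]
    - [0, 0, 0, 0]
    - [0, 0, 0, 0]

```text
t: 62.35
eef_pos: [424.8, 374.9, 99.8]
tcp_rot: [3.142, 0.0, 1.57]
ft_force: [-0.2, -0.2, -1.7]
opening: 0.246
grip_force: 30.0
```

Call:
carry_out:
  series:
    - [0, 0, -0.1, 0]
    - [0, 0, -0.06, 0]
    - [0, 0, 0, 0]
    - [0, 0, 0, 0]
    - [0, 0, 0, 0]

```text
t: 62.85
eef_pos: [424.5, 375.4, 91.6]
tcp_rot: [3.141, -0.0, 1.57]
ft_force: [-0.1, -0.5, -1.5]
opening: 0.247
grip_force: 30.0
```

Lower the last 2 mm, release, withdraw.

Call:
carry_out:
  series:
    - [0, 0, -0.03, 0]
    - [0, 0, 0, 0]
    - [0, 0, -0.01, 0]
    - [0, 0, 0, 0]
    - [0, 0, 0, 0]

```text
t: 63.35
eef_pos: [424.5, 375.4, 89.8]
tcp_rot: [3.141, -0.0, 1.57]
ft_force: [-1.5, -0.1, 4.5]
opening: 0.247
grip_force: 30.0
```

Call:
carry_out:
  series:
    - [0, 0, 0, 0]
    - [0, 0, 0, 0]
    - [0, 0, 0, 0]
    - [0, 0, 0, 0]
    - [0, 0, 0, 0]
  fingers: -1

```text
t: 63.85
eef_pos: [424.5, 375.3, 89.4]
tcp_rot: [3.142, 0.0, 1.57]
ft_force: [0.9, -0.1, 0.3]
opening: 0.612
grip_force: 0.0
```

Call:
carry_out:
  series:
    - [0, 0, 0, 0]
    - [0, 0, 0, 0]
    - [0, 0, 0, 0]
    - [0, 0, 0, 0]
    - [0, 0, 0, 0]

```text
t: 64.35
eef_pos: [424.5, 375.3, 89.5]
tcp_rot: [3.141, 0.0, 1.57]
ft_force: [1.2, -0.5, 0.3]
opening: 0.991
grip_force: 0.0
```

Call:
carry_out:
  series:
    - [0, 0, 0.5, 0]
    - [0, 0, 0.8, 0]
    - [0, 0, 0.8, 0]
    - [0.3, -0.6, 0.2, 0]
    - [0.3, -0.6, 0, 0]

```text
t: 64.85
eef_pos: [455.1, 315.4, 206.7]
tcp_rot: [3.138, -0.002, 1.572]
ft_force: [0.0, -0.1, -0.8]
opening: 0.999
grip_force: 0.0
```

Call:
carry_out:
  series:
    - [0.3, -0.6, 0, 0]
    - [0.3, -0.6, 0, 0]
    - [0.3, -0.6, 0, 0]
    - [0.3, -0.6, 0, 0]
    - [0.3, -0.6, 0, 0]

```text
t: 65.35
eef_pos: [529.9, 164.0, 204.5]
tcp_rot: [3.141, -0.0, 1.57]
ft_force: [0.9, 1.5, 0.5]
opening: 0.996
grip_force: 0.0
```

Call:
carry_out:
  series:
    - [0, -0.6, 0, 0]
    - [0, -0.6, 0, 0]
    - [0, 0, 0, 0]
    - [0, 0, 0, 0]
    - [0, 0, 0, 0]

```text
t: 65.85
eef_pos: [529.5, 106.0, 204.5]
tcp_rot: [3.141, -0.0, 1.571]
ft_force: [0.0, 0.2, -0.7]
opening: 1.0
grip_force: 0.0
```

```bash
python3 - <<'E'
from bar import *
for c in("top","scene"):
  im=snap(c); cv2.imwrite(f"raw_{c}30.png",im)
  for n,xy,z,f,r in[("lid",(424,376),86,red,100),("white",(521,-41),36,white,25),("green",(521,-41),26,green,40),("block",(452,-276),28,lambda h:(abs(h[...,0]-15)<6)&(h[...,1]>200)&(h[...,2]>150),50)]:
    try:
      e=cen(c,im,xy,z,f,r); print(c,n,np.array(e[:2])+B[c],e[2:])
      if n=="block": print("  before",np.array(cen(c,cv2.imread("raw_t0.png" if c=="top" else "raw_s0.png"),xy,z,f,r)[:2])+B[c])
    except Exception as e: print(n,c,e)
# lid colour/knob level check: knob top position at z=112
im=cv2.imread("raw_scene30.png");print(env.state()["t"],env.state()["eef_pos"])
for c in("top","scene"):
  im=cv2.imread(f"raw_{c}30.png"); print(c,"knob",np.array(cen(c,im,(424.4,375.4),112,lambda h:h[...,2]<70,22)[:2])+B[c])
E
```

```text
top lid [425.6 374.8] (162.4, 164.3, 165)
top white [522.1 -40.5] (41.4, 41.5, 41)
top green [521.7 -41.8] (58.5, 59.3, 117)
top block [ 450.2 -280.4] (43.0, 70.0, 128)
  before [ 450.4 -280.6]
scene lid [425.7 374.5] (161.4, 163.8, 130)
scene white [519.8 -41.3] (38.8, 39.6, 127)
scene green [525.1 -38.1] (37.5, 50.1, 35)
block scene attempt to get argmax of an empty sequence
65.95 [529.40887455 106.20083279 204.47213864]
top knob [425.3 371.9]
scene knob [435.1 374. ]
```

```bash
python3 -c "
from cell import env
print(env.job_done())"
```

```text
the job is handed in; nothing more can be done
None
```

The job is done and handed in: the grey, green and white rings are on the post with the largest at the bottom, all four plugs are in the tub, the empty tray is back level on the bench about 13 mm from where it started, and the lid was put on last and sits seated and level. The orange block checked as unmoved, and the arm never worked near the tin or the tape measure.

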